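# Turn a rinsed slide carrier over with a blade lifter

### The arm

A 6-joint arm with a two-finger parallel gripper is mounted at the origin on a cart in front of the work surface, level with it; the furniture and walls round the work are solid. World frame = base frame: x ahead of the robot, y to its left, z up, the work surface at z = 0. Lengths are in mm, angles in rad, forces in N, time in s.
With the tool pointing down it reaches from about 300 to 775 mm from the base axis. Payload 14.6 kg.
Tool frame: the origin (TCP) lies between the finger pads; the fingertips stand 17 mm ahead of it and the grasp point (between the pads) lies 2 mm behind it; z points along the fingers, y is the line along which they close (so a half turn about z gives the same grasp; the last joint's range is limited). The gripper opens to 94 mm and grips with 3 to 60 N. Pads are 16 mm wide; open, the fingers measure 119 mm over their backs; the gripper's body (75 mm by 177 mm) begins 78 mm behind the grasp point.
Start: joints at [1.165, 0.3, 1.521, -0, 1.321, -0.067], TCP at [182.793, 518.726, 222.446] pointing down, gripper open.
Joint ranges: [-3.03, 3.03], [-0.79, 2.21], [0.23, 2.52], [-1.04, 4.18], [0, 3.07], [-2.55, 2.55]. Speed limits (rad/s): [2.22, 2.22, 2.57, 3.14, 3.14, 3.14].

### API

Orientations are given as a unit quaternion [w, x, y, z].
In Python, from plant import bot gives the robot as it stands.
- The arm moves only by the tool send_rows, never from a script. Its argument "targets" is a list of rows, each a list of 3 entries, a list of its own where there are three numbers: the finger opening in mm, from 0 to 94, then the shift along the tool's x, y, z in mm, then the turn about the tool's z in rad. In form: [[jaw, [tx, ty, tz], roll], ...]. A call has 1 to 12 rows; each row shifts and turns the commanded pose from where the row before left it, along the tool's axes as they then stand; what a row does not reach is not made up. A row lasts 1/10 s, in which the tool goes at most 50 mm and 8.59 degrees, less where a joint would pass 70% of its speed; a pose out of reach is approached as far as the arm can. A call with a gripper value outside its range is refused whole. The fingers move at their own pace and stop on an object; the grip force is fixed at half the most. Time passes only in rows, so rows that do not move let the fingers close. It gives the time, the measured TCP pose, the force, the opening and the grip force at its end, in the units of the state.
- bot.read_state(): the state, without advancing time (a new reading comes with each control period).
- bot.capture(name): name is "scene" or "top" or "wrist"; returns the picture (420x560x3 uint8, red, green, blue); there is no depth.
- bot.camera_info(name): a dict with "mtx" (3x3 intrinsics, pixels), "origin" and "orientation" of the camera in the world. Camera axes: x right, y up, looking along -z (the intrinsics and any distortion apply to the point x, -y, -z); pixel columns grow to the right and rows downward; lengths in mm; the calibration is good to about 2 mm. The wrist camera is an equidistant fisheye: a pixel r from the principal point sees the ray r / f radians off the axis. A picture is of the moment at which its call begins: read the wrist's pose just before it. camera_info takes no time and is no camera call; for the wrist camera it gives the pose at the moment of the call.
- bot.close_job(): hands the job in; it is judged then, once.
The state is a dict: "t": time; "joint_pos": joint angles; "dq": joint speeds; "tau": joint torques, N m; "tcp_pos": TCP position; "orientation": TCP orientation; "wrist_force": force on the tool from outside, world axes, zero at the start; "wrist_torque": the same for the moment, N m; "opening": finger opening in mm; "gripper_force": force on a finger pad.
Only numpy, scipy, OpenCV 4.12 (cv2) and the standard library are available. Lean on these libraries where they do the work, as an engineer would, in place of code of your own. Each camera call takes 0.05 s, during which the arm holds its last target. There are 200 camera calls.

### The job

Take the flat steel lifter by its black handle, slide its blade well up the sloping channel beneath the orange slide carrier, and lever the carrier up and over the ridge into the tray behind; if it stays hung up on the ridge bar, push it home with the blade, so that it lies face up (slides showing) and flat on the tray's floor. Then lay the lifter back down flat in the middle of its green mat and let go. Do not touch the carrier with the gripper, and leave the vials, the beaker and the timer where they are.

Things in the scene. Friction and masses are not known exactly. Their poses are not given: they have to be found in the camera images.
- stand: fixed white and grey turnover stand, 235 x 124 mm. Origin on the bench below the ridge; x points level from the low end of its slope over the ridge to the tray, z up. On the -x side a bed slopes down from the ridge at 26 degrees: two white rails with tops level with point ridge, 30 to 61 mm either side of the middle, 100 mm long, carry the carrier; between them runs a channel
- ridge (a point): top of the slope, mid-width, in the plane of the rail tops, 135 mm above the bench. A round steel bar here (top 4 mm higher) stops the carrier's upper edge. Along the slope 87.5 mm below it two black foot stops, 37 to 51 mm either side of the middle, stand 6 mm above the rails; side guides equally high at 57 mm either side. Axes as the stand's
- channel_end (a point): middle of the channel floor where it ends at a solid step, 54 mm down the slope from the ridge. The channel is 60 mm wide; its bare metal floor is parallel to the slope, 6 mm below the rail tops. Axes as the stand's
- apron (a point): middle of the open apron, which continues the channel floor (same plane) below the rails, 122 mm wide, from 104 to 136 mm down the slope from the ridge: this point lies on its surface 108 mm down. Nothing is above it; its front end is about 65 mm over the bench. Axes as the stand's
- tray (a point): middle of the tray's rubber-lined floor, 62 mm beyond the ridge (+x of the stand), 131 mm above the bench; the floor is 112 mm along x by 114 mm along y, the walls at the far end and the sides rise 20 mm above it; on the ridge side the round bar, 5 mm beyond the ridge at most, stands 8 mm above it; axes as the stand's
- carrier: loose orange slide carrier, a flat plate 84 mm (own x) by 100 mm (own y) by 9 mm (own z), 0.1 kg, origin at its centre; own z points out of its plain orange BACK. It starts face down on the rails, own x up the slope, its lower edge against the foot stops and its upper edge about 3 mm short of the ridge bar. Its face (-z) is white with three amber slides. Turned over, its own z points straight down
- lifter: loose trowel-like lifter, 0.18 kg, origin at the middle of the underside of its steel sheet, x towards the blade tip, z up. Sheet 140 mm long, 44 mm wide, 2.5 mm thick. Its front 70 mm is bare blade; above the rear of the sheet the black handle bar lies along x on two posts. It starts lying flat on the mat
- lifter_grip (a point): centre of the lifter's black handle bar (70 mm along x, 20 mm wide, 24 mm high), 30 mm above the sheet's underside and 35 mm behind the lifter's origin; axes as the lifter's
- lifter_tip (a point): middle of the blade's front edge on the underside, 70 mm ahead of the lifter's origin; axes as the lifter's
- mat_mid (a point): middle of the top of the green mat, fixed to the bench, 240 x 140 x 3 mm, x along its long side
- vial_1: loose white-capped vial, 25 mm across, 56 mm high, origin under its middle
- vial_2: loose white-capped vial, 25 mm across, 56 mm high, origin under its middle
- beaker: loose grey plastic beaker, 69 mm across, 83 mm high, origin under its middle
- bench_timer: loose white timer, 72 x 66 x 21 mm, origin under its middle
Not all that is in view belongs to the job. Of the things that look like the lifter, take the one that is nearest to the robot's base at the start. What is shaped like the carrier but blue is not meant.

How it is judged (in metres and radians):
On the way, in this order (a step that is already met when the one before it is completed fails the run):
1. the blade is slid under the lying carrier, at least 22 mm past its lower edge (x of lifter_tip in the frame of carrier between -0.02 and 0.06 m and y of lifter_tip in the frame of carrier between -0.035 and 0.035 m and z of lifter_tip in the frame of carrier between -0.016 and -0.003 m and angle between carrier's own z axis and vertical below 0.65 rad and x of carrier in the frame of ridge below -0.02 m), for 0.1 s.
2. the lifter has raised the carrier's lower edge until the carrier stands steeply on its upper edge, 36 to 79 degrees past level (angle between carrier's own x axis and vertical between 2.2 and 2.95 rad and contact force between lifter and carrier above 0.03 N), for 0.1 s.
3. the carrier lies face up, flat on the tray's floor (angle between carrier's own z axis and vertical above 3.07 rad and x of carrier in the frame of tray between -0.02 and 0.03 m and y of carrier in the frame of tray between -0.02 and 0.02 m and z of carrier in the frame of tray below 0.009 m), for 0.2 s.
At the end, for the whole second after the job is handed in: the carrier rests in the tray, slides up, within 12 degrees of level, its centre within 30 mm along and 20 mm across of the tray's middle and at most 12 mm above its floor; the lifter lies released, at rest and flat on the mat, its middle within 60 mm of the mat's middle (all of step 3 and linear speed of each of carrier, lifter below 0.02 m/s and horizontal distance between lifter and mat_mid below 0.06 m and angle between lifter's own z axis and vertical below 0.1 rad and height (world z) of lifter below 0.01 m); the robot touches nothing.
It fails at once if the gripper's fingers or the arm touch the carrier (contact force between any of the fingers, the arm and carrier above 0.5 N).
It fails at once if the first vial is moved by more than 25 mm (distance of vial_1 from where it was at the start of the episode above 0.025 m).
It fails at once if the second vial is moved by more than 25 mm (distance of vial_2 from where it was at the start of the episode above 0.025 m).
It fails at once if the beaker is moved by more than 25 mm (distance of beaker from where it was at the start of the episode above 0.025 m).
It fails at once if the timer is moved by more than 25 mm (distance of bench_timer from where it was at the start of the episode above 0.025 m).
It also fails if it takes over 67 s, if anything falls off the work surface, if the arm or the gripper's body presses on something with over 40 N, if the wrist force passes 120 N, or if a joint passes its speed limit or range.

## Working session

There is one attempt and no reset: what is moved stays moved. The work goes in short steps, Python scripts to look and compute and a tool call to move; the robot and the scene stay as the last step left them, time stands still between calls to the robot, and variables do not carry over. Pictures are saved under pics/ and viewed, at most 10 in all, crops included, and the job is handed in when it is done.

Besides the shell and the picture viewer there is one more tool, called after "Call:" as a command line: name --argument value ..., lists and objects as JSON in quotes. send_rows: Moves the arm, as the interface text tells. Its arguments: {"type":"object","properties":{"targets":{"type":"array"}},"required":["targets"]}

```bash
mkdir -p pics; ls; cat > h.py <<'E'
import numpy as np,cv2
from scipy.spatial.transform import Rotation as R
from plant import bot
def q2R(q): return R.from_quat([q[1],q[2],q[3],q[0]]).as_matrix()
def cam(n):
    c=bot.camera_info(n); return np.array(c["mtx"]),np.array(c["origin"]),q2R(c["orientation"]),c
def ray(n,u,v,ci=None):
    K,o,Rm,c=ci or cam(n)
    x=(u-K[0,2])/K[0,0]; y=(v-K[1,2])/K[1,1]
    if n=="wrist":
        r=np.hypot(x,y); s=np.sin(r)/r if r>1e-9 else 1; d=np.array([x*s,y*s,np.cos(r)])
    else: d=np.array([x,y,1.])
    return o,Rm@(d*[1,-1,-1])
def at_z(n,u,v,z,ci=None):
    o,d=ray(n,u,v,ci); return o+d*(z-o[2])/d[2]
def proj(n,P,ci=None):
    K,o,Rm,c=ci or cam(n)
    p=(Rm.T@(np.array(P)-o))*[1,-1,-1]
    if n=="wrist":
        r=np.hypot(p[0],p[1]); th=np.arctan2(r,p[2]); q=p[:2]/max(r,1e-9)*th
    else: q=p[:2]/p[2]
    return q*[K[0,0],K[1,1]]+K[:2,2]
def save(n,f):
    im=bot.capture(n)[:,:,::-1]; cv2.imwrite(f"pics/{f}.png",im); return im
E
python3 - <<'E'
from h import *
for n in ("scene","top","wrist"):
    c=bot.camera_info(n); print(n,c)
a=save("scene","s0"); b=save("top","t0")
print(bot.read_state())
E
```

```text
pics
scene {'mtx': array([[469.26406943,   0.        , 278.12864943],
       [  0.        , 469.26406943, 207.26502108],
       [  0.        ,   0.        ,   1.        ]]), 'origin': array([-215.47415181, -640.67861325,  549.74260928]), 'orientation': array([ 0.75881961,  0.4929037 , -0.23416426, -0.35553599])}
top {'mtx': array([[396.35424991,   0.        , 278.16269492],
       [  0.        , 396.35424991, 210.92212494],
       [  0.        ,   0.        ,   1.        ]]), 'origin': array([509.42428675,  11.51349924, 997.14434832]), 'orientation': array([-0.70103096, -0.02867322,  0.0305186 ,  0.71190031])}
wrist {'mtx': array([[325.1922621 ,   0.        , 274.9722151 ],
       [  0.        , 325.1922621 , 205.63363166],
       [  0.        ,   0.        ,   1.        ]]), 'origin': array([105.85142998, 545.95093116, 383.92446223]), 'orientation': array([ 0.80804464, -0.11539197, -0.08071065,  0.572044  ])}
{'t': 0.1, 'joint_pos': array([ 1.16538866e+00,  3.00384022e-01,  1.52149701e+00, -1.15049238e-05,
        1.32068799e+00, -6.66264592e-02]), 'dq': array([-4.23398762e-04, -2.28235054e-03, -3.33616954e-03,  7.45326017e-04,
       -1.77388717e-03, -4.02783217e-06]), 'tau': array([ 2.96052705e-03, -5.32644296e+01, -3.53281903e+01,  7.09686172e-02,
        2.35509127e-02, -7.56759050e-05]), 'tcp_pos': array([182.72322912, 518.54102864, 221.96964897]), 'orientation': array([-1.08734828e-04,  1.68580279e-01,  9.85687806e-01, -4.75953548e-04]), 'wrist_force': array([ 0.34539239, -0.44134911,  0.75727372]), 'wrist_torque': array([0.01102673, 0.00927193, 0.01003914]), 'gripper_force': 0.0, 'opening': 94.28571578995974}
```

View pics/s0.png

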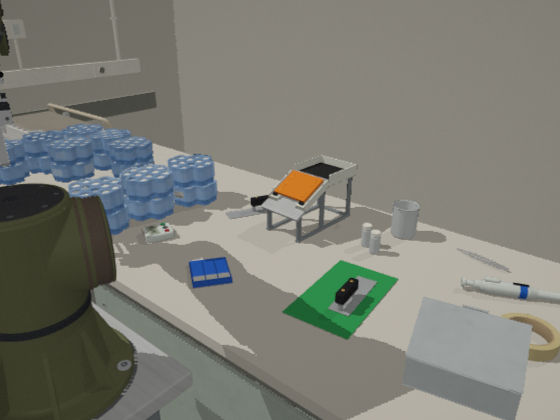

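View pics/t0.png

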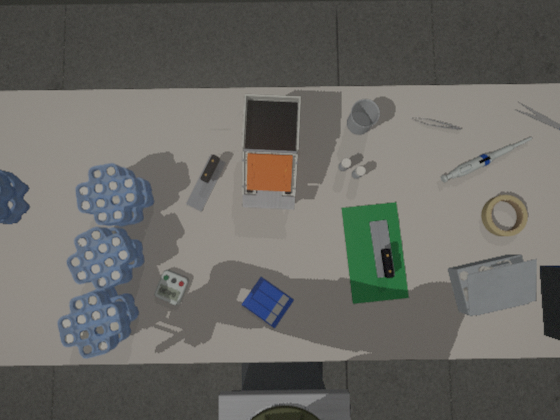

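```bash
python3 - <<'E'
from h import *
im=cv2.imread("pics/t0.png")
a=cv2.resize(im[90:215,235:310],None,fx=4.8,fy=4.8,interpolation=cv2.INTER_CUBIC)
b=cv2.resize(im[195:310,335:415],None,fx=5,fy=5,interpolation=cv2.INTER_CUBIC)
c=np.zeros((600,800,3),np.uint8); c[:a.shape[0],:a.shape[1]]=a; c[:b.shape[0],380:780]=b
cv2.imwrite("pics/c1.png",c)
print(proj("top",[0,0,0]))
for p in [(388,262),(210,167)]: print(at_z("top",*p,40))
E
```

```text
[285.42762567 457.13817098]
[ 462.76662908 -253.14687257   40.        ]
[700.05423947 173.3823602   40.        ]
```

View pics/c1.png

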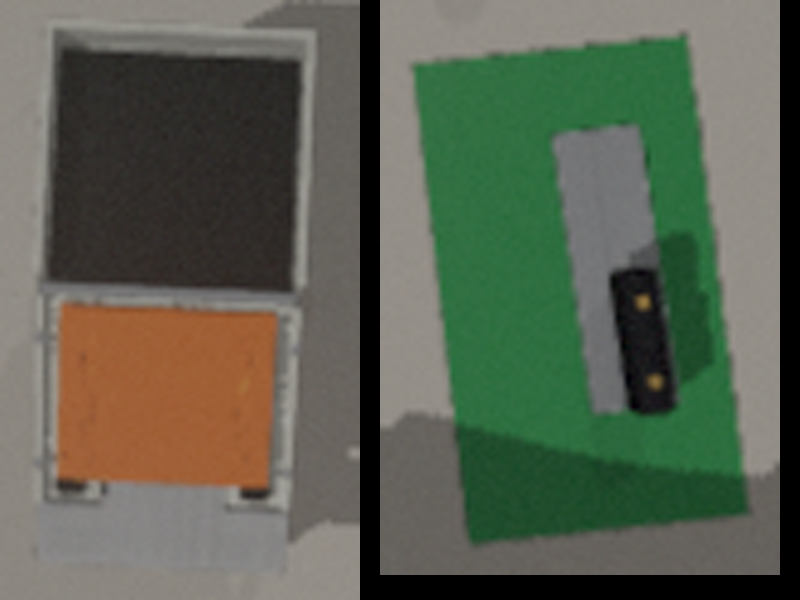

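```bash
python3 - <<'E'
from h import *
from scipy.optimize import least_squares
ci=cam("top")
A=lambda x,y:(235+(x+.5)/4.8-.5,90+(y+.5)/4.8-.5)
B=lambda x,y:(335+(x-380+.5)/5-.5,195+(y+.5)/5-.5)
c,s=np.cos(np.radians(26)),np.sin(np.radians(26))
def S(d,y,h): return [-d*c-h*s,y,135-d*s+h*c]
M=[([118,57,131],A(62,52)),(S(136,61,-6),A(37,562)),(S(136,-61,-6),A(286,572)),
(S(3.5,50,9),A(62,303)),(S(3.5,-50,9),A(277,316)),(S(87.5,50,9),A(57,480)),(S(87.5,-50,9),A(268,488)),([118,62,151],A(50,28)),([118,-62,151],A(315,34))]
P=np.array([m[0] for m in M]);U=np.array([m[1] for m in M])
def W(p):
    r=R.from_euler("z",p[2]).as_matrix(); return P@r.T+[p[0],p[1],0]
f=lambda p:(np.array([proj("top",w,ci) for w in W(p)])-U).ravel()
r=least_squares(f,[620,40,0],loss="soft_l1"); print("stand",r.x,r.x[2]*57.3); print(f(r.x).reshape(-1,2).round(1))
# lifter
z0=3.
L=[([0,10,42+z0],B(612,275)),([0,-10,42+z0],B(655,270)),([-70,-10,42+z0],B(676,408)),([-70,10,42+z0],B(633,413)),([70,22,2.5+z0],B(553,135)),([70,-22,2.5+z0],B(638,125)),([-70,22,2.5+z0],B(594,413))]
P=np.array([m[0] for m in L]);U=np.array([m[1] for m in L])
r=least_squares(f,[500,-240,0],loss="soft_l1"); print("lifter",r.x,r.x[2]*57.3); print(f(r.x).reshape(-1,2).round(1))
P=np.array([[120,70,3],[120,-70,3],[-120,-70,3],[-120,70,3]]);U=np.array([B(413,65),B(687,35),B(748,513),B(470,545)])
r=least_squares(f,[500,-240,0]); print("mat",r.x,r.x[2]*57.3); print(f(r.x).reshape(-1,2).round(1))
for n,p,z in [("v1",(346,164),56),("v2",(361,172),56),("beaker",(368,108),83)]: print(n,at_z("top",*p,z,ci))
E
```

```text
stand [ 7.14030266e+02  2.44298013e+01 -6.06329033e-02] -3.47426536074649
[[-0.3 -1.4]
 [-0.   0.1]
 [ 0.   0.3]
 [-0.4  0.1]
 [ 0.4 -0.5]
 [ 0.2 -0.3]
 [ 0.2  0. ]
 [-0.7  0.2]
 [ 0.5  1.5]]
lifter [ 4.95486000e+02 -2.47373765e+02  1.01558973e-01] 5.819329165252394
[[ 0.5 -0.7]
 [ 0.2 -0.7]
 [ 0.1  1. ]
 [ 0.4  1. ]
 [-0.4 -0.2]
 [-0.  -0.3]
 [-1.   0.2]]
mat [ 4.86237634e+02 -2.30516982e+02  8.96922178e-02] 5.1393640795622595
[[-0.3 -0.3]
 [ 0.  -0.1]
 [ 0.4  0.3]
 [-0.2 -0. ]]
v1 [ 699.24827674 -156.61638815   56.        ]
v2 [ 679.2207759 -192.099049    56.       ]
beaker [ 827.33508251 -207.88480128   83.        ]
```

```bash
cat >> h.py <<'E'
def tool():
    s=bot.read_state(); Rm=q2R(s["orientation"]); return s,Rm,np.degrees(np.arctan2(Rm[1,0],Rm[0,0]))
def plan(p0,psi,tgt,psit,n):
    """rows with shift in tool axes for tool pointing down; psi in deg of tool x"""
    p=np.array(p0,float); out=[]
    r=np.radians(psi-psit)/n
    a=np.radians(psi)
    for i in range(n):
        d=(np.array(tgt,float)-p)/(n-i)
        X=np.array([np.cos(a),np.sin(a),0]);Y=np.array([np.sin(a),-np.cos(a),0])
        t=np.round([d@X,d@Y,-d[2]],0); p=p+t[0]*X+t[1]*Y-[0,0,t[2]]
        out.append([[int(v) for v in t],round(r,3)]); a-=round(r,3)
    return out,p,np.degrees(a)
E
python3 - <<'E'
from h import *
s,Rm,psi=tool(); print(psi); 
o,p,a=plan(s["tcp_pos"],psi,[451,-252,120],5.8,19)
print(o,p,a)
E
```

```text
160.58942869257135
[[[-27, -34, 5], np.float64(0.142)], [[-31, -29, 5], np.float64(0.142)], [[-35, -25, 5], np.float64(0.142)], [[-38, -19, 5], np.float64(0.142)], [[-41, -14, 5], np.float64(0.142)], [[-42, -8, 5], np.float64(0.142)], [[-43, -2, 6], np.float64(0.142)], [[-43, 4, 5], np.float64(0.142)], [[-42, 10, 6], np.float64(0.142)], [[-40, 16, 5], np.float64(0.142)], [[-37, 21, 6], np.float64(0.142)], [[-34, 27, 5], np.float64(0.142)], [[-30, 31, 6], np.float64(0.142)], [[-25, 35, 5], np.float64(0.142)], [[-20, 38, 6], np.float64(0.142)], [[-14, 40, 5], np.float64(0.142)], [[-8, 42, 6], np.float64(0.142)], [[-2, 43, 5], np.float64(0.142)], [[4, 43, 6], np.float64(0.142)]] [ 451.08937642 -252.42730404  119.96964897] 6.005415566275298
```

Possible lifters in the top view are the one on the mat, with its handle at (388,262) and 527 mm from the base, and the one beside the stand, at (210,167) and 721 mm away. I choose the mat one because it is nearest. The crop shows a steel sheet, a black bar and the blade tip towards +x. The orange carrier is at (270,172), and the blue one at (268,302) is not meant.

Call:
send_rows --targets '[[94,[-27,-34,5],0.142],[94,[-31,-29,5],0.142],[94,[-35,-25,5],0.142],[94,[-38,-19,5],0.142],[94,[-41,-14,5],0.142],[94,[-42,-8,5],0.142],[94,[-43,-2,6],0.142],[94,[-43,4,5],0.142],[94,[-42,10,6],0.142],[94,[-40,16,5],0.142],[94,[-37,21,6],0.142],[94,[-34,27,5],0.142]]'

```text
t: 1.3
tcp_pos: [351.9, 29.6, 159.3]
orientation: [0.0, 0.854, 0.52, 0.0]
wrist_force: [0.6, 0.8, -0.8]
opening: 93.9
gripper_force: 0.0
```

Call:
send_rows --targets '[[94,[-30,31,6],0.142],[94,[-25,35,5],0.142],[94,[-20,38,6],0.142],[94,[-14,40,5],0.142],[94,[-8,42,6],0.142],[94,[-2,43,5],0.142],[94,[4,43,6],0.142],[94,[0,0,0],0],[94,[0,0,0],0]]'

```text
t: 2.2
tcp_pos: [450.7, -252.4, 119.7]
orientation: [-0.001, 0.999, 0.052, -0.001]
wrist_force: [-0.6, 0.8, 0.7]
opening: 93.8
gripper_force: 0.0
```

```bash
python3 - <<'E'
from h import *
s,Rm,psi=tool(); print(s["t"],s["tcp_pos"],psi,Rm[:,2],s["joint_pos"],s["wrist_force"])
ci=cam("wrist"); im=save("wrist","w1")
im=im.copy()
c=np.radians(5.8);r=np.array([[np.cos(c),-np.sin(c)],[np.sin(c),np.cos(c)]])
for p in [(0,10),(0,-10),(-70,10),(-70,-10)]:
    q=r@np.array(p)+[495.5,-247.4]; u=proj("wrist",[*q,45],ci); print(u); cv2.circle(im,tuple(int(round(v)) for v in u),2,(0,0,255),-1)
cv2.imwrite("pics/w1b.png",im)
E
```

```text
2.2 [ 450.7193801  -252.44116407  119.67155644] 5.99414203011773 [-1.34950434e-03  9.43054213e-04 -9.99998645e-01] [-5.81483472e-01  3.38770551e-01  1.72546805e+00  5.31235389e-05
  1.07899975e+00  8.84670887e-01] [-0.6154494   0.81663589  0.68179235]
[261.14278644 163.20090297]
[288.35868222 163.289771  ]
[261.93790521 250.76623352]
[287.04198975 250.85566241]
```

View pics/w1b.png

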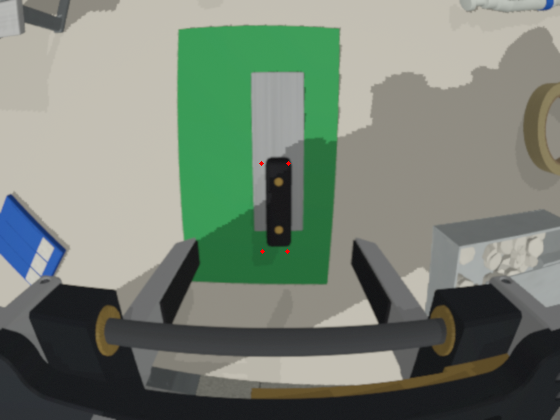

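The view shows the handle centred at (279,202) and the blade up to y=72. It lies about 4 mm further forward than computed, and it is between the fingers.

Call:
send_rows --targets '[[94,[2,1,40],0],[94,[2,1,35],0],[94,[0,0,14],0],[94,[0,0,0],0],[22,[0,0,0],0],[0,[0,0,0],0],[0,[0,0,0],0],[0,[0,0,0],0],[0,[0,0,0],0],[0,[0,0,0],0]]'

```text
t: 3.25
tcp_pos: [455.4, -253.9, 31.6]
orientation: [0.0, 0.999, 0.052, 0.0]
wrist_force: [-0.9, -0.1, -1.5]
opening: 49.3
gripper_force: 0.0
```

Call:
send_rows --targets '[[0,[0,0,0],0],[0,[0,0,0],0],[0,[0,0,0],0],[0,[0,0,0],0],[0,[0,0,0],0],[0,[0,0,0],0],[0,[0,0,0],0]]'

```text
t: 3.95
tcp_pos: [455.3, -253.8, 31.4]
orientation: [0.0, 0.999, 0.052, -0.0]
wrist_force: [1.0, -0.2, -0.8]
opening: 20.0
gripper_force: 30.0
```

```bash
cat >> h.py <<'E'
SX,SY,SA=714.0,24.4,np.radians(-3.47)
def s2w(x,z,y=0): return [SX+x*np.cos(SA)-y*np.sin(SA),SY+x*np.sin(SA)+y*np.cos(SA),z]
def w2s(p):
    d=np.array(p[:2])-[SX,SY]; return [d[0]*np.cos(SA)+d[1]*np.sin(SA),-d[0]*np.sin(SA)+d[1]*np.cos(SA),p[2]]
E
python3 - <<'E'
from h import *
s,Rm,psi=tool()
p1=[460,-253,165]
o,p,a=plan(s["tcp_pos"],psi,p1,psi,3);print(o)
t=s2w(-215,150);print(t)
o,p,a=plan(p,a,t,-3.47,8);print(o,p,a)
E
```

```text
[[[2, 0, -45], np.float64(0.0)], [[1, 0, -44], np.float64(0.0)], [[2, 0, -45], np.float64(0.0)]]
[np.float64(499.3941752941578), np.float64(37.413070441879874), 150]
[[[9, -36, 2], np.float64(0.021)], [[8, -36, 2], np.float64(0.021)], [[7, -36, 2], np.float64(0.021)], [[6, -36, 2], np.float64(0.021)], [[6, -36, 2], np.float64(0.021)], [[5, -36, 2], np.float64(0.021)], [[4, -36, 2], np.float64(0.021)], [[3, -37, 1], np.float64(0.021)]] [499.23664072  37.4352974  150.42423837] -3.6186668788484213
```

Call:
send_rows --targets '[[0,[2,0,-40],0],[0,[1,0,-48],0],[0,[2,0,-46],0],[0,[9,-36,2],0.021],[0,[8,-36,2],0.021],[0,[7,-36,2],0.021],[0,[6,-36,2],0.021],[0,[6,-36,2],0.021],[0,[5,-36,2],0.021],[0,[4,-36,2],0.021],[0,[3,-37,1],0.021],[0,[0,0,0],0]]'

```text
t: 5.15
tcp_pos: [499.1, 40.7, 150.1]
orientation: [-0.0, 1.0, -0.03, -0.0]
wrist_force: [-0.5, 0.1, -2.8]
opening: 19.7
gripper_force: 30.0
```

```bash
python3 - <<'E'
from h import *
s,Rm,psi=tool(); print(s["t"],s["tcp_pos"],psi,w2s(s["tcp_pos"]),s["wrist_force"],s["wrist_torque"])
a=save("scene","s2"); b=save("wrist","w2")
A=cv2.resize(a[120:300,200:400],None,fx=3.6,fy=3.3,interpolation=cv2.INTER_CUBIC)[:,:400] if 0 else cv2.resize(a[130:270,210:370],(460,402),interpolation=cv2.INTER_CUBIC)
B=cv2.resize(b[0:260,170:400],(340,384))
c=np.zeros((410,800,3),np.uint8); c[:402,:460]=A; c[:384,460:]=B; cv2.imwrite("pics/c2.png",c)
E
```

```text
5.15 [499.13407321  40.7245368  150.13275295] -3.4588909749512537 [np.float64(-215.460054730411), np.float64(3.2896522930857994), np.float64(150.13275295348393)] [-0.45484347  0.13533609 -2.79318925] [-0.00633284  0.20790471 -0.02078746]
```

View pics/c2.png

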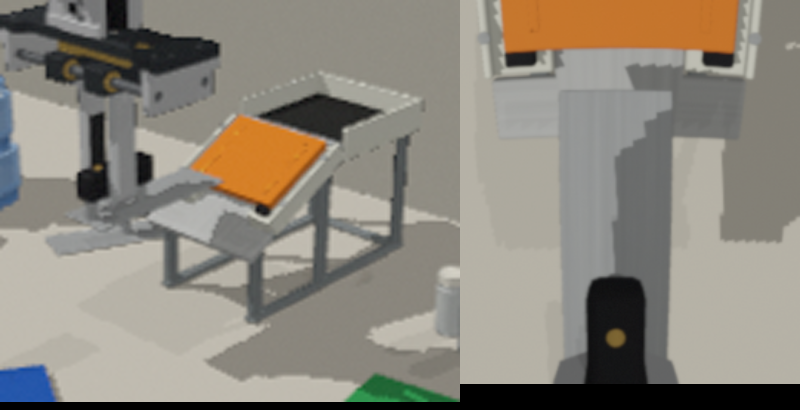

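The lifter hangs level. Its blade tip is at crop (615,91), aligned with the channel. The carrier's lower edge is at crop y≈50 and the apron front at y≈137.

```bash
python3 - <<'E'
from h import *
ci=cam("wrist"); f=260/384
for n,u,v,z in [("tip",615.5,91,124.6),("apronfront",615,137,70),("carr lower",620,50,104.7)]:
    w=at_z("wrist",(u-460)*230/340+170,v*f,z,ci); print(n,w,w2s(w))
E
```

```text
tip [610.73703592  30.91798815 124.6       ] [np.float64(-103.46815165602604), np.float64(0.25595346862982016), np.float64(124.6)]
apronfront [595.91522488  32.0323591   70.        ] [np.float64(-118.33023710143135), np.float64(0.4711777754266535), np.float64(70.0)]
carr lower [632.17838338  27.66594466 104.7       ] [np.float64(-81.86928130640875), np.float64(-1.6923707625479585), np.float64(104.69999999999999)]
```

Call:
send_rows --targets '[[0,[2,2,18],0],[0,[2,1,18],0],[0,[0,0,6],0],[0,[0,0,5],0],[0,[0,0,5],0],[0,[0,0,5],0],[0,[0,0,5],0]]'

```text
t: 5.95
tcp_pos: [503.1, 33.8, 88.8]
orientation: [0.0, 0.999, -0.032, 0.0]
wrist_force: [-4.9, -0.5, 1.2]
opening: 19.9
gripper_force: 30.0
```

Call:
send_rows --targets '[[0,[-1,-2,5],0],[0,[0,-2,5],0],[0,[-1,0,5],0],[0,[0,0,5],0],[0,[0,0,5],0],[0,[0,0,4],0],[0,[0,0,0],0]]'

```text
t: 6.65
tcp_pos: [501.1, 38.3, 58.9]
orientation: [-0.0, 1.0, -0.032, -0.0]
wrist_force: [-1.1, 1.3, 0.0]
opening: 20.4
gripper_force: 30.0
```

```bash
python3 - <<'E'
from h import *
s,Rm,psi=tool(); print(s["t"],s["tcp_pos"],psi,w2s(s["tcp_pos"]),s["wrist_force"],s["wrist_torque"])
a=save("scene","s3"); b=save("wrist","w3")
A=cv2.resize(a[130:270,210:370],(460,402),interpolation=cv2.INTER_CUBIC)
B=cv2.resize(b[0:260,170:400],(340,384))
c=np.zeros((410,800,3),np.uint8); c[:402,:460]=A; c[:384,460:]=B; cv2.imwrite("pics/c3.png",c)
E
```

```text
6.65 [501.05057871  38.33197162  58.86383372] -3.621523286320058 [np.float64(-213.40225071610385), np.float64(1.0174718071051583), np.float64(58.86383372182668)] [-1.10914166  1.2812755   0.03823704] [-0.00337045  0.16242362  0.02227142]
```

View pics/c3.png

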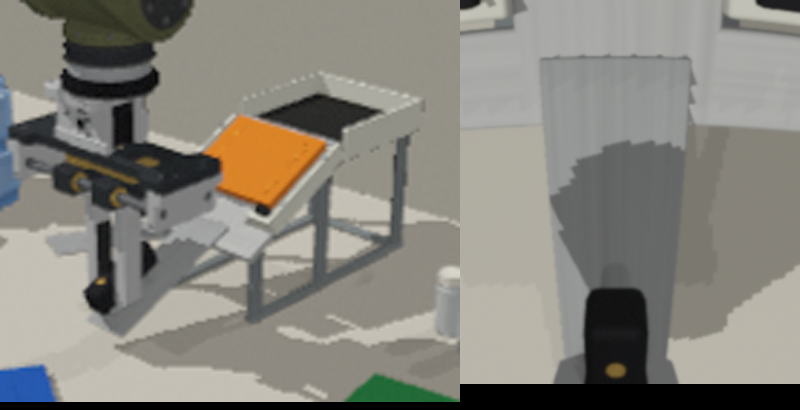

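Call:
send_rows --targets '[[0,[4.5,0.5,-2.2],0],[0,[4.5,0.5,-2.2],0],[0,[4.5,0,-2.2],0],[0,[4.5,0,-2.2],0],[0,[4.5,0,-2.2],0],[0,[4.5,0,-2.2],0],[0,[4.5,0,-2.2],0],[0,[4.5,0,-2.2],0],[0,[4.5,0,-2.2],0],[0,[0,0,0],0]]'

```text
t: 7.75
tcp_pos: [542.2, 34.7, 79.5]
orientation: [0.0, 1.0, -0.032, 0.0]
wrist_force: [0.0, 0.6, -1.5]
opening: 19.8
gripper_force: 30.0
```

Call:
send_rows --targets '[[0,[2.7,0,-1.3],0],[0,[2.7,0,-1.3],0],[0,[2.7,0,-1.3],0],[0,[1.8,0,-0.9],0],[0,[1.8,0,-0.9],0],[0,[0,0,0],0]]'

```text
t: 8.35
tcp_pos: [553.5, 34.0, 85.1]
orientation: [-0.0, 1.0, -0.032, 0.0]
wrist_force: [-0.5, 0.5, -1.7]
opening: 19.8
gripper_force: 30.0
```

```bash
python3 - <<'E'
from h import *
s,Rm,psi=tool(); print(s["t"],s["tcp_pos"],psi,w2s(s["tcp_pos"]),s["wrist_force"],s["wrist_torque"])
b=save("wrist","w4"); a=save("scene","s4")
A=cv2.resize(a[130:270,210:370],(460,402),interpolation=cv2.INTER_CUBIC)
B=cv2.resize(b[0:260,170:400],(340,384))
c=np.zeros((410,800,3),np.uint8); c[:402,:460]=A; c[:384,460:]=B; cv2.imwrite("pics/c4.png",c)
E
```

```text
8.35 [553.54383328  34.01117407  85.05615693] -3.6199639496541467 [np.float64(-160.7437156870355), np.float64(-0.11820215384033084), np.float64(85.05615692656241)] [-0.48776509  0.46621168 -1.72233146] [-0.037737    0.19573855 -0.00972974]
```

View pics/c4.png

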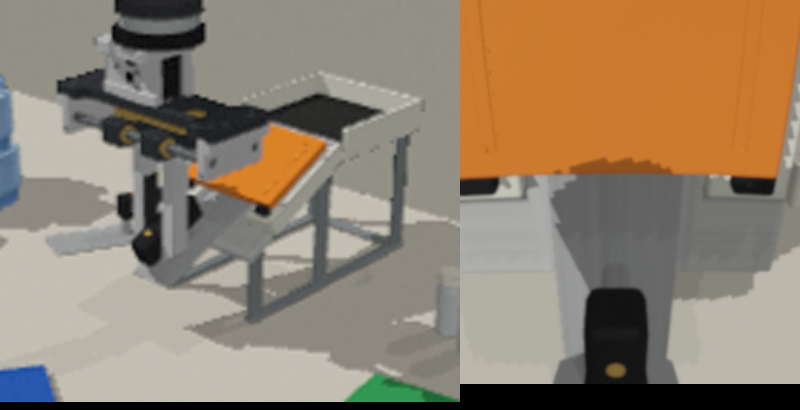

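The blade is under the carrier, whose lower edge is at crop y≈175, and it is central. The tip is computed to be about 1 mm short of the step. I'll press on gently.

Call:
send_rows --targets '[[0,[1,0,-0.5],0],[0,[1,0,-0.5],0],[0,[1,0,-0.5],0],[0,[0,0,0],0]]'

```text
t: 8.85
tcp_pos: [554.3, 33.9, 85.4]
orientation: [0.0, 0.999, -0.032, -0.003]
wrist_force: [-12.5, 0.0, -1.0]
opening: 19.7
gripper_force: 30.0
```

```bash
python3 - <<'E'
from h import *
s,Rm,psi=tool(); print(s["t"],s["tcp_pos"],w2s(s["tcp_pos"]),s["wrist_force"])
b=np.radians(np.linspace(26,-55,25))
g=np.c_[-112*np.cos(b)-30*np.sin(b),-112*np.sin(b)+30*np.cos(b)]
print(g[[0,12,24]].round(0),(np.diff(np.round(g,1),axis=0)*[1,-1]).round(1).tolist())
E
```

```text
8.85 [554.316269    33.91849149  85.38087511] [np.float64(-159.96708644043653), np.float64(-0.16396243370089536), np.float64(85.38087511282656)] [-12.47435847   0.02468616  -1.04406968]
[[-114.  -22.]
 [-101.   57.]
 [ -40.  109.]] [[-1.1, -6.7], [-0.7, -6.8], [-0.3, -6.8], [0.1, -6.8], [0.5, -6.9], [0.9, -6.7], [1.3, -6.7], [1.6, -6.7], [2.1, -6.5], [2.5, -6.3], [2.8, -6.2], [3.2, -6.1], [3.5, -5.8], [3.9, -5.7], [4.2, -5.3], [4.5, -5.2], [4.8, -4.8], [5.1, -4.6], [5.3, -4.2], [5.6, -4.0], [5.8, -3.6], [6.0, -3.2], [6.2, -2.9], [6.3, -2.6]]
```

Contact with the step, at about 12 N. Now levering about the tip.

Call:
send_rows --targets '[[0,[-1.1,0,-6.5],0],[0,[-0.7,0,-6.6],0],[0,[-0.3,0,-6.6],0],[0,[0.1,0,-6.7],0],[0,[0.5,0,-6.8],0],[0,[0.9,0,-6.6],0],[0,[1.3,0,-6.6],0],[0,[1.6,0,-6.6],0],[0,[2.1,0,-6.4],0],[0,[2.5,0,-6.2],0],[0,[2.8,0,-6.1],0],[0,[3.2,0,-6.0],0]]'

```text
t: 10.05
tcp_pos: [569.5, 33.0, 164.6]
orientation: [-0.0, 1.0, -0.032, 0.0]
wrist_force: [0.5, -0.3, -2.7]
opening: 19.8
gripper_force: 30.0
```

```bash
python3 - <<'E'
from h import *
s,Rm,psi=tool(); print(s["t"],s["tcp_pos"],w2s(s["tcp_pos"]),s["wrist_force"])
b=save("wrist","w5"); a=save("scene","s5")
A=cv2.resize(a[110:250,210:370],(460,402),interpolation=cv2.INTER_CUBIC)
B=cv2.resize(b[0:260,170:400],(340,384))
c=np.zeros((410,800,3),np.uint8); c[:402,:460]=A; c[:384,460:]=B; cv2.imwrite("pics/c5.png",c)
E
```

```text
10.05 [569.47311236  33.00043616 164.63105534] [np.float64(-144.78246509631157), np.float64(-0.1629529009673547), np.float64(164.6310553369933)] [ 0.46385291 -0.26218237 -2.71804748]
```

View pics/c5.png

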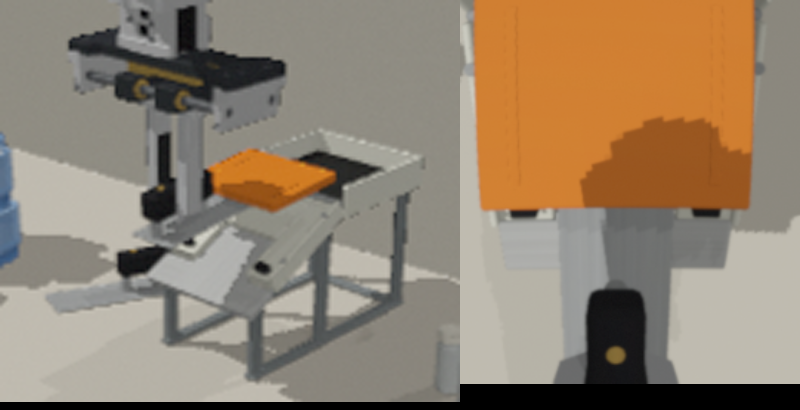

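```bash
python3 - <<'E'
from h import *
ci=cam("wrist"); s,Rm,psi=tool(); st=w2s(s["tcp_pos"]); gx,gz=st[0],st[2]+2
print("obs handle front v=196.4 screw v=240.4")
for b in (20,15,10,5,0,-5,-10,-15):
    r=np.radians(b); f=lambda x,z:(gx+x*np.cos(r)-z*np.sin(r),gz+x*np.sin(r)+z*np.cos(r))
    v=[proj("wrist",s2w(*f(*q)),ci)[1].round(1) for q in ((42,12),(26.5,12))]
    print(b,v,"tip",np.round(f(112,-30),0))
L=((481-460)*230/340+170,208*260/384);Rr=((750-460)*230/340+170,208*260/384)
for z in (120,130,140,150,160):
    a,c=at_z("wrist",*L,z,ci),at_z("wrist",*Rr,z,ci); print(z,np.linalg.norm(a-c).round(1),np.round(w2s((a+c)/2),1))
E
```

```text
obs handle front v=196.4 screw v=240.4
20 [np.float64(221.6), np.float64(247.3)] tip [-29. 177.]
15 [np.float64(214.8), np.float64(242.4)] tip [-28. 167.]
10 [np.float64(208.7), np.float64(237.8)] tip [-29. 157.]
5 [np.float64(203.4), np.float64(233.5)] tip [-30. 147.]
0 [np.float64(198.8), np.float64(229.6)] tip [-32. 137.]
-5 [np.float64(195.1), np.float64(226.2)] tip [-35. 127.]
-10 [np.float64(192.1), np.float64(223.1)] tip [-39. 118.]
-15 [np.float64(189.8), np.float64(220.5)] tip [-44. 109.]
120 118.6 [-78.9  -0.4 120. ]
130 112.8 [-78.1  -0.4 130. ]
140 107.1 [-77.4  -0.4 140. ]
150 101.4 [-76.6  -0.4 150. ]
160 95.7 [-75.8  -0.4 160. ]
```

The carrier is near level: in the wrist crop its lower edge is at y≈208, which puts its top edge at about z=152. The blade is under it, roughly level. I'll continue by translating the blade along the carrier's arc.

Call:
send_rows --targets '[[0,[0,0,-3],0],[0,[0,0,-3],0],[0,[0,0,-3],0],[0,[0,0,-3],0],[0,[0,0,-3],0],[0,[0,0,-3],0],[0,[0,0,-3],0],[0,[0,0,-3],0]]'

```text
t: 10.95
tcp_pos: [569.2, 33.0, 188.4]
orientation: [-0.0, 1.0, -0.032, 0.0]
wrist_force: [0.7, -0.0, -2.7]
opening: 20.0
gripper_force: 30.0
```

```bash
cat >> h.py <<'E'
def look():
    s,Rm,psi=tool(); st=w2s(s["tcp_pos"]); ci=cam("wrist"); b=bot.capture("wrist")[:,:,::-1]; a=bot.capture("scene")[:,:,::-1]
    n=len(__import__("os").listdir("pics")); cv2.imwrite(f"pics/L{n}w.png",b);cv2.imwrite(f"pics/L{n}s.png",a)
    print("t",s["t"],"tcp stand",np.round(st,1),"F",s["wrist_force"].round(1),"file",n)
    for nm,im,c in (("wrist",b,ci),("scene",a,cam("scene"))):
        h=cv2.cvtColor(im,cv2.COLOR_BGR2HSV); m=cv2.inRange(h,(5,140,60),(20,255,255))
        m=cv2.morphologyEx(m,cv2.MORPH_OPEN,np.ones((3,3),np.uint8))
        k,l,stt,_=cv2.connectedComponentsWithStats(m)
        if k<2: print(nm,"no orange"); continue
        i=1+np.argmax(stt[1:,4]); cn=max(cv2.findContours((l==i).astype(np.uint8),0,1)[0],key=cv2.contourArea)
        p=cv2.approxPolyDP(cn,4,True)[:,0]; print(nm,"area",stt[i,4],p.tolist())
        if nm=="wrist":
            q=p[np.argsort(-p[:,1])[:2]]
            for z in (140,160,180,200,220):
                A,B=[at_z(nm,*map(float,v),z,c) for v in q]; print(z,np.linalg.norm(A-B).round(1),np.round(w2s((A+B)/2),1))
E
python3 -c "from h import *; look()"
```

```text
t 10.95 tcp stand [-145.1   -0.2  188.4] F [ 0.7 -0.  -2.7] file 17
wrist area 26317 [[181, 0], [186, 141], [364, 140], [367, 0]]
140 117.7 [-79.8  -0.3 140. ]
160 106.5 [-78.2  -0.3 160. ]
180 95.3 [-76.6  -0.3 180. ]
200 84.1 [-75.   -0.3 200. ]
220 72.9 [-73.4  -0.3 220. ]
scene area 588 [[283, 159], [285, 168], [302, 173], [325, 165], [300, 154]]
```

```bash
python3 - <<'E'
from h import *
ci=cam("scene"); cw=cam("wrist")
def corners(x,z,al): # face lower-edge corner x,z ; alpha past level
    r=np.radians(al); u=np.array([np.cos(r),-np.sin(r)]); n=np.array([np.sin(r),np.cos(r)])
    f=np.array([x,z]); return f,f+84*u,f+9*n,f+84*u+9*n
for al in (0,10,20,30,40):
    r=np.radians(al); P=np.array([-2,135.]); f=P+84*np.array([-np.cos(r),np.sin(r)])
    out=[]
    for q in corners(*f,al):
        out.append([proj("scene",s2w(*q,y),ci).round(0).tolist() for y in (-50,50)])
    w=corners(*f,al)
    print(al,"faceLow",out[0],"faceUp",out[1],"backLow",out[2],"backUp",out[3],"wrist back",[proj("wrist",s2w(*w[2],y),cw).round(0).tolist() for y in(50,-50)],"faceedge",[proj("wrist",s2w(*w[0],y),cw).round(0).tolist() for y in(50,-50)])
im=cv2.imread("pics/L17s.png"); 
E
python3 - <<'E'
import cv2,numpy as np
a=cv2.imread("pics/L17s.png");b=cv2.imread("pics/L17w.png")
A=cv2.resize(a[115:215,240:360],(480,400),interpolation=cv2.INTER_CUBIC);B=cv2.resize(b[0:280,150:400],(320,358))
c=np.zeros((400,800,3),np.uint8);c[:,:480]=A;c[:358,480:]=B;cv2.imwrite("pics/c6.png",c)
E
```

```text
0 faceLow [[302.0, 190.0], [271.0, 179.0]] faceUp [[323.0, 181.0], [293.0, 171.0]] backLow [[302.0, 186.0], [271.0, 176.0]] backUp [[323.0, 177.0], [293.0, 168.0]] wrist back [[198.0, 151.0], [352.0, 150.0]] faceedge [[201.0, 149.0], [349.0, 149.0]]
10 faceLow [[302.0, 184.0], [272.0, 174.0]] faceUp [[323.0, 181.0], [293.0, 171.0]] backLow [[303.0, 180.0], [272.0, 170.0]] backUp [[324.0, 177.0], [294.0, 168.0]] wrist back [[192.0, 149.0], [357.0, 148.0]] faceedge [[195.0, 150.0], [354.0, 149.0]]
20 faceLow [[303.0, 178.0], [273.0, 168.0]] faceUp [[323.0, 181.0], [293.0, 171.0]] backLow [[304.0, 174.0], [274.0, 165.0]] backUp [[324.0, 177.0], [294.0, 168.0]] wrist back [[185.0, 142.0], [364.0, 142.0]] faceedge [[190.0, 146.0], [360.0, 146.0]]
30 faceLow [[305.0, 172.0], [274.0, 163.0]] faceUp [[323.0, 181.0], [293.0, 171.0]] backLow [[306.0, 168.0], [276.0, 159.0]] backUp [[325.0, 177.0], [295.0, 168.0]] wrist back [[179.0, 130.0], [370.0, 129.0]] faceedge [[183.0, 137.0], [366.0, 137.0]]
40 faceLow [[307.0, 166.0], [277.0, 157.0]] faceUp [[323.0, 181.0], [293.0, 171.0]] backLow [[309.0, 163.0], [278.0, 154.0]] backUp [[325.0, 177.0], [295.0, 168.0]] wrist back [[171.0, 112.0], [377.0, 111.0]] faceedge [[176.0, 123.0], [373.0, 122.0]]
```

View pics/c6.png

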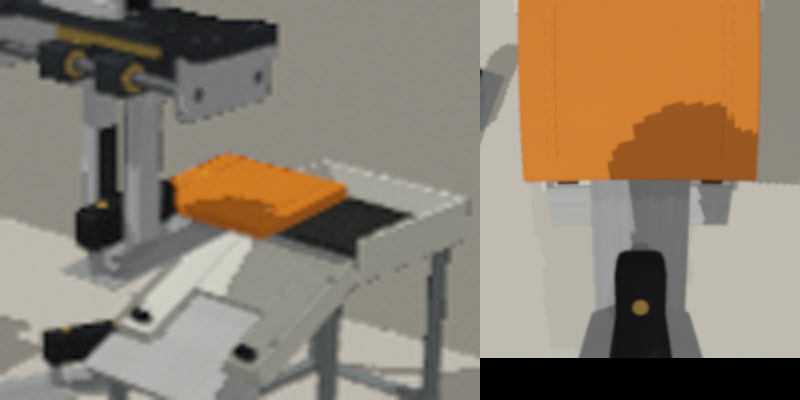

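The view shows the carrier lying flush on the blade and carried nearly level above the ridge; it is in too far, with its centre over the tip. I'll lower it back on to the rails, draw the blade out to about 23 mm of insertion (the foot stops hold the carrier), and lift again so that the carrier pivots on the ridge.

Call:
send_rows --targets '[[0,[1,0,4],0],[0,[1,0,5],0],[0,[0,0,5],0],[0,[0,0,5],0],[0,[0,0,5],0],[0,[0,0,5],0],[0,[0,0,5],0],[0,[0,0,5],0],[0,[0,0,5],0],[0,[0,0,5],0],[0,[0,0,5],0],[0,[0,0,5],0]]'

```text
t: 12.25
tcp_pos: [571.0, 33.0, 129.0]
orientation: [-0.0, 1.0, -0.032, -0.0]
wrist_force: [-5.2, 0.1, 1.4]
opening: 19.8
gripper_force: 30.0
```

```bash
python3 -c "from h import *; look()"
```

```text
t 12.25 tcp stand [-1.433e+02 -1.000e-01  1.290e+02] F [-5.2  0.1  1.4] file 20
wrist area 28982 [[167, 0], [183, 144], [367, 142], [380, 0]]
140 87.5 [-74.4  -0.2 140. ]
160 75.9 [-72.6  -0.2 160. ]
180 64.3 [-70.9  -0.2 180. ]
200 52.7 [-69.1  -0.2 200. ]
220 41.1 [-67.3  -0.3 220. ]
scene area 784 [[281, 182], [284, 188], [306, 194], [325, 175], [297, 169]]
```

Call:
send_rows --targets '[[0,[0,0,5],0],[0,[0,0,5],0],[0,[0,0,5],0],[0,[0,0,5],0],[0,[0,0,5],0],[0,[0,0,5],0],[0,[0,0,2],0]]'

```text
t: 13.05
tcp_pos: [571.2, 32.9, 96.6]
orientation: [-0.0, 1.0, -0.032, -0.0]
wrist_force: [-0.3, 1.0, 2.1]
opening: 19.6
gripper_force: 30.0
```

```bash
python3 -c "from h import *; look()"
```

```text
t 13.05 tcp stand [-143.    -0.2   96.6] F [-0.3  1.   2.1] file 22
wrist area 35370 [[145, 0], [172, 151], [378, 148], [401, 0]]
140 77.8 [-73.6  -0.3 140. ]
160 64.7 [-71.4  -0.3 160. ]
180 51.6 [-69.3  -0.3 180. ]
200 38.5 [-67.1  -0.3 200. ]
220 25.4 [-65.   -0.3 220. ]
scene area 625 [[322, 178], [307, 174], [289, 186], [281, 182], [281, 192], [303, 201]]
```

Call:
send_rows --targets '[[0,[-2.3,0,1.1],0],[0,[-2.3,0,1.1],0],[0,[-2.3,0,1.1],0],[0,[-2.3,0,1.1],0],[0,[-2.3,0,1.1],0],[0,[-2.3,0,1.1],0],[0,[-2.3,0,1.1],0],[0,[-2.3,0,1.2],0],[0,[-2.3,0,1.5],0],[0,[-2.3,0,2],0],[0,[0,0,2],0]]'

```text
t: 14.25
tcp_pos: [548.0, 34.4, 82.6]
orientation: [-0.0, 1.0, -0.032, -0.0]
wrist_force: [-0.7, 0.4, -1.4]
opening: 19.6
gripper_force: 30.0
```

```bash
python3 -c "from h import *; look()"
```

```text
t 14.25 tcp stand [-1.663e+02 -1.000e-01  8.260e+01] F [-0.7  0.4 -1.4] file 24
wrist area 25669 [[146, 0], [164, 109], [248, 103], [386, 106], [401, 0]]
140 73.1 [-81.2  -0.2 140. ]
160 59.1 [-81.8  -0.2 160. ]
180 45.2 [-82.3  -0.2 180. ]
200 31.2 [-82.9  -0.2 200. ]
220 17.2 [-8.35e+01 -2.00e-01  2.20e+02]
scene area 529 [[322, 179], [302, 174], [300, 186], [285, 195], [304, 201]]
```

Call:
send_rows --targets '[[0,[-1.5,0,-3],0],[0,[-2,0,-4.6],0],[0,[-1.6,0,-4.7],0],[0,[-1.2,0,-4.9],0],[0,[-0.8,0,-4.9],0],[0,[-0.4,0,-5],0],[0,[0,0,-5],0],[0,[0.4,0,-5],0],[0,[0.9,0,-4.9],0],[0,[1.3,0,-4.8],0]]'

```text
t: 15.35
tcp_pos: [543.5, 34.6, 130.0]
orientation: [-0.0, 1.0, -0.032, 0.0]
wrist_force: [0.3, -0.3, -2.0]
opening: 19.9
gripper_force: 30.0
```

```bash
python3 -c "from h import *; look()"
```

```text
t 15.35 tcp stand [-1.708e+02 -1.000e-01  1.300e+02] F [ 0.3 -0.3 -2. ] file 26
wrist area 23355 [[163, 0], [148, 88], [154, 99], [258, 94], [393, 99], [400, 92], [385, 0]]
140 114.8 [-79.9   0.5 140. ]
160 99.7 [-81.1   0.4 160. ]
180 84.6 [-82.2   0.3 180. ]
200 69.5 [-83.4   0.2 200. ]
220 54.4 [-8.45e+01  1.00e-01  2.20e+02]
scene area 170 [[288, 171], [322, 180]]
```

The carrier's lower edge is at about z=159 and its upper edge is still at the ridge, so it is pivoting as planned. Continuing the arc.

Call:
send_rows --targets '[[0,[1.7,0,-4.7],0],[0,[2,0,-4.6],0],[0,[2.4,0,-4.4],0],[0,[2.8,0,-4.2],0],[0,[3.1,0,-3.9],0],[0,[3.4,0,-3.6],0],[0,[3.7,0,-3.3],0]]'

```text
t: 16.15
tcp_pos: [562.7, 33.4, 158.6]
orientation: [-0.0, 1.0, -0.032, 0.0]
wrist_force: [-0.9, 0.6, -0.7]
opening: 20.1
gripper_force: 30.0
```

```bash
python3 -c "from h import *; look()"
```

```text
t 16.15 tcp stand [-151.5   -0.2  158.6] F [-0.9  0.6 -0.7] file 28
wrist area 17256 [[140, 61], [145, 79], [255, 71], [402, 78], [407, 64], [363, 0], [185, 0]]
140 147.4 [-46.4   0.6 140. ]
160 131.0 [-49.    0.5 160. ]
180 114.7 [-51.5   0.4 180. ]
200 98.4 [-54.1   0.3 200. ]
220 82.1 [-5.66e+01  2.00e-01  2.20e+02]
scene area 86 [[294, 157], [313, 160]]
```

Call:
send_rows --targets '[[0,[4,0,-3],0],[0,[4.2,0,-2.7],0],[0,[4.4,0,-2.3],0],[0,[4.6,0,-2],0]]'

```text
t: 16.65
tcp_pos: [580.1, 32.3, 168.5]
orientation: [0.0, 1.0, -0.032, 0.0]
wrist_force: [-1.0, -0.1, -1.6]
opening: 19.5
gripper_force: 30.0
```

```bash
python3 -c "from h import *; look()"
```

```text
t 16.65 tcp stand [-134.2   -0.2  168.5] F [-1.  -0.1 -1.6] file 30
wrist area 7404 [[138, 41], [140, 62], [249, 52], [407, 59], [410, 45], [407, 38], [366, 29], [296, 24], [209, 26]]
140 162.2 [-16.1   0.6 140. ]
160 145.2 [-19.8   0.5 160. ]
180 128.2 [-23.6   0.4 180. ]
200 111.1 [-27.4   0.3 200. ]
220 94.1 [-3.12e+01  2.00e-01  2.20e+02]
scene area 103 [[315, 149], [299, 154], [314, 158]]
```

Call:
send_rows --targets '[[0,[4.8,0,-1.5],0],[0,[4.9,0,-1.2],0],[0,[4.9,0,-0.8],0],[0,[5,0,-0.3],0],[0,[5,0,0],0],[0,[5,0,0],0],[0,[4,0,0],0],[0,[0,0,0],0],[0,[0,0,0],0]]'

```text
t: 17.65
tcp_pos: [613.1, 30.3, 171.9]
orientation: [0.0, 1.0, -0.032, -0.0]
wrist_force: [0.6, 0.3, -1.3]
opening: 20.1
gripper_force: 30.0
```

```bash
python3 - <<'E'
from h import *
look()
t=bot.capture("top")[:,:,::-1]; cv2.imwrite("pics/top7.png",t)
A=cv2.resize(t[80:220,225:325],(400,560),interpolation=cv2.INTER_CUBIC)
a=bot.capture("scene")[:,:,::-1]
B=cv2.resize(a[115:215,250:360],(400,364),interpolation=cv2.INTER_CUBIC)
c=np.zeros((560,800,3),np.uint8);c[:,:400]=A;c[:364,400:]=B;cv2.imwrite("pics/c7.png",c)
E
```

```text
t 17.65 tcp stand [-101.1   -0.3  171.9] F [ 0.6  0.3 -1.3] file 32
wrist area 3171 [[239, 7], [239, 38], [336, 37], [333, 6]]
140 57.3 [ 27.5  -8.1 140. ]
160 51.4 [ 22.8  -7.3 160. ]
180 45.5 [ 18.   -6.5 180. ]
200 39.6 [ 13.2  -5.7 200. ]
220 33.7 [  8.4  -4.9 220. ]
scene area 109 [[317, 168], [306, 169], [303, 175], [315, 178]]
```

View pics/c7.png

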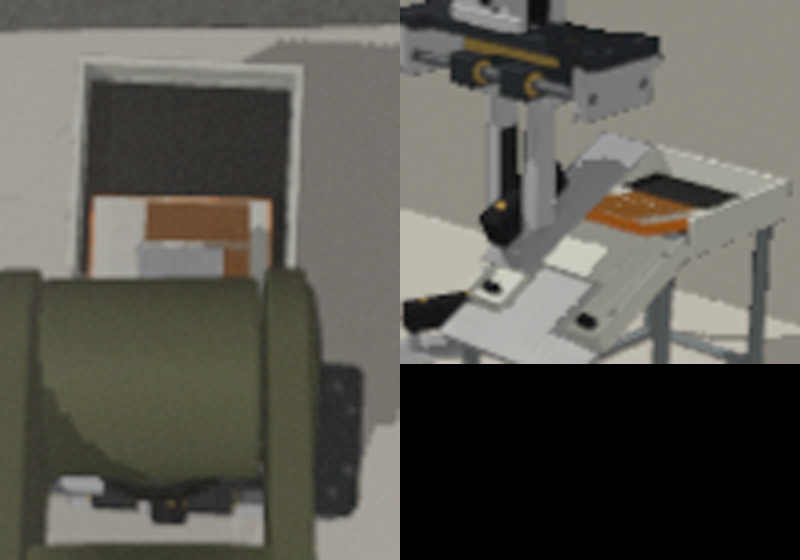

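The carrier is in the tray, face up with its amber slides showing. Its far edge is at crop y≈198, and its near edge may still be on the bar.

```bash
python3 - <<'E'
from h import *
ci=cam("top")
for z in (140,150):
    for u,v in ((90,197),(270,200)): print(z,np.round(w2s(at_z("top",225+(u+.5)/4-.5,80+(v+.5)/4-.5,z,ci)),1))
print("inner wall far z131",np.round(w2s(at_z("top",225+190/4,80+86/4,131,ci)),1))
E
```

```text
140 [ 47.1  53.  140. ]
140 [ 49.9 -46.4 140. ]
150 [ 44.1  52.1 150. ]
150 [ 47.  -46.1 150. ]
inner wall far z131 [1.15e+02 1.00e-01 1.31e+02]
```

```bash
python3 - <<'E'
from h import *
ci=cam("scene")
for nm,x,z in (("H1 top",48,141),("H1 bot",46,132),("H2 top",42,162),("H2 bot",46,153)):
    print(nm,proj("scene",s2w(x,z,-50),ci).round(1),proj("scene",s2w(x,z,50),ci).round(1))
print("tray wall -y top near",proj("scene",s2w(6,151,-57),ci),"far",proj("scene",s2w(118,151,-57),ci))
ct=cam("top")
for nm,x,z in (("H1",48,141),("H2",42,162)): print(nm,[proj("top",s2w(x,z,y),ct).round(1).tolist() for y in (50,-50)])
b=cv2.imread("pics/top7.png"); h=cv2.cvtColor(b,cv2.COLOR_BGR2HSV)
print("row131 hues",[(u,h[133,u].tolist()) for u in range(243,298,1)])
E
```

```text
H1 top [335.4 173.5] [305.6 164.9]
H1 bot [334.7 177. ] [305.  168.2]
H2 top [334.4 166.3] [304.4 157.9]
H2 bot [335.2 169.3] [305.3 160.8]
tray wall -y top near [327.73439186 174.49657297] far [353.52590939 164.14953236]
H1 [[248.5, 128.4], [293.8, 130.4]]
H2 [[247.6, 128.3], [294.0, 130.4]]
row131 hues [(243, [26, 11, 163]), (244, [26, 14, 125]), (245, [23, 19, 105]), (246, [24, 25, 51]), (247, [10, 134, 112]), (248, [11, 79, 164]), (249, [23, 12, 168]), (250, [26, 12, 166]), (251, [23, 12, 168]), (252, [26, 12, 168]), (253, [21, 11, 164]), (254, [20, 14, 166]), (255, [23, 12, 164]), (256, [30, 11, 164]), (257, [23, 14, 164]), (258, [20, 14, 163]), (259, [26, 13, 162]), (260, [21, 21, 160]), (261, [16, 45, 141]), (262, [14, 143, 107]), (263, [13, 136, 109]), (264, [13, 136, 109]), (265, [13, 136, 109]), (266, [13, 131, 109]), (267, [13, 138, 109]), (268, [14, 131, 111]), (269, [13, 129, 111]), (270, [13, 130, 112]), (271, [13, 138, 109]), (272, [13, 136, 111]), (273, [14, 133, 111]), (274, [14, 140, 109]), (275, [13, 134, 110]), (276, [13, 136, 111]), (277, [12, 138, 109]), (278, [13, 141, 110]), (279, [13, 133, 111]), (280, [12, 137, 110]), (281, [13, 140, 109]), (282, [14, 140, 109]), (283, [14, 140, 111]), (284, [14, 151, 108]), (285, [13, 141, 107]), (286, [13, 138, 107]), (287, [14, 47, 137]), (288, [27, 14, 167]), (289, [23, 12, 168]), (290, [26, 12, 167]), (291, [16, 35, 169]), (292, [14, 103, 154]), (293, [13, 104, 64]), (294, [15, 23, 45]), (295, [15, 36, 42]), (296, [25, 17, 90]), (297, [34, 14, 151])]
```

Call:
send_rows --targets '[[0,[-30,0,-3],0],[0,[-38,0,0],0],[0,[-38,0,0],0],[0,[-38,0,20],0],[0,[0,0,40],0],[0,[0,0,40],0],[0,[0,0,0],0]]'

```text
t: 18.55
tcp_pos: [466.9, 39.3, 71.7]
orientation: [0.0, 0.999, -0.032, -0.003]
wrist_force: [-0.4, 0.4, -1.8]
opening: 19.6
gripper_force: 30.0
```

```bash
python3 - <<'E'
from h import *
s,_,psi=tool(); print(s["t"],w2s(s["tcp_pos"]),s["wrist_force"])
t=bot.capture("top")[:,:,::-1]; cv2.imwrite("pics/top8.png",t); sc=bot.capture("scene")[:,:,::-1]; cv2.imwrite("pics/sc8.png",sc)
h=cv2.cvtColor(t,cv2.COLOR_BGR2HSV); ct=cam("top")
for y in (45,0,-30):
    print("y",y,[(x,h[tuple(proj("top",s2w(x,140,y),ct).round().astype(int)[::-1])].tolist()) for x in range(-60,70,4)])
hs=cv2.cvtColor(sc,cv2.COLOR_BGR2HSV); m=cv2.inRange(hs,(5,120,60),(20,255,255)); m[:120]=0
cn=max(cv2.findContours(m,0,1)[0],key=cv2.contourArea); print("scene orange",cv2.approxPolyDP(cn,2,True)[:,0].tolist())
E
```

```text
18.55 [np.float64(-247.57127057747618), np.float64(-0.0874788444841812), np.float64(71.67187345518387)] [-0.40287854  0.37972045 -1.78674227]
y 45 [(-60, [30, 11, 162]), (-56, [30, 13, 162]), (-52, [26, 12, 164]), (-48, [26, 13, 163]), (-44, [26, 13, 162]), (-40, [26, 13, 163]), (-36, [20, 24, 160]), (-32, [11, 156, 147]), (-28, [10, 76, 165]), (-24, [23, 13, 158]), (-20, [20, 15, 158]), (-16, [27, 14, 159]), (-12, [27, 14, 159]), (-8, [26, 13, 158]), (-4, [26, 13, 159]), (0, [23, 15, 158]), (4, [23, 15, 158]), (8, [23, 13, 159]), (12, [30, 11, 157]), (16, [30, 11, 158]), (20, [23, 13, 159]), (24, [23, 13, 158]), (28, [30, 11, 157]), (32, [26, 11, 158]), (36, [23, 13, 158]), (40, [23, 13, 158]), (44, [26, 11, 157]), (48, [18, 22, 137]), (52, [12, 24, 54]), (56, [10, 15, 51]), (60, [17, 33, 54]), (64, [10, 14, 53]), (68, [15, 29, 53])]
y 0 [(-60, [30, 4, 138]), (-56, [30, 4, 137]), (-52, [30, 12, 164]), (-48, [26, 13, 162]), (-44, [27, 14, 163]), (-40, [27, 14, 162]), (-36, [23, 14, 162]), (-32, [15, 111, 149]), (-28, [14, 92, 144]), (-24, [14, 105, 112]), (-20, [12, 124, 103]), (-16,
[... 596 characters left out ...]
 151]), (-36, [30, 14, 149]), (-32, [12, 50, 138]), (-28, [12, 112, 160]), (-24, [12, 123, 104]), (-20, [13, 121, 105]), (-16, [13, 120, 106]), (-12, [12, 123, 104]), (-8, [13, 127, 104]), (-4, [15, 64, 123]), (0, [16, 49, 135]), (4, [13, 129, 103]), (8, [12, 128, 102]), (12, [13, 127, 104]), (16, [12, 134, 101]), (20, [13, 130, 102]), (24, [16, 63, 130]), (28, [13, 134, 101]), (32, [12, 133, 102]), (36, [13, 135, 102]), (40, [14, 134, 101]), (44, [13, 127, 104]), (48, [14, 103, 119]), (52, [30, 19, 53]), (56, [15, 28, 54]), (60, [15, 20, 50]), (64, [40, 15, 50]), (68, [10, 16, 48])]
scene orange [[329, 171], [315, 167], [303, 170], [287, 168], [315, 179], [327, 178], [328, 175], [313, 175]]
```

```bash
python3 - <<'E'
from h import *
ci=cam("scene"); im=cv2.imread("pics/sc8.png"); h=cv2.cvtColor(im,cv2.COLOR_BGR2HSV)
for d in (15,10,5,0,-5,-10,-15,-26):
    r=np.radians(d) # near edge up positive; bottom face passes over bar top (3,139); far end at bottom x~47
    n=np.array([np.sin(r),np.cos(r)]); u=np.array([np.cos(r),-np.sin(r)]); 
    f=np.array([3,139.])+u*(44/np.cos(r)); N=f-84*u
    print(d,"near bot",N.round(0),[proj("scene",s2w(*N,y),ci).round(1).tolist() for y in(50,-50)],"near top",[proj("scene",s2w(*(N+9*n),y),ci).round(1).tolist() for y in(50,-50)],"far top",proj("scene",s2w(*(f+9*n),-50),ci).round(1), "farz",f[1].round(0))
for v in range(160,186): print(v,"".join("O" if 5<=h[v,u,0]<=20 and h[v,u,1]>120 else ("w" if h[v,u,2]>150 else ("." if h[v,u,2]>80 else "#")) for u in range(280,345)))
E
```

```text
15 near bot [-34. 149.] [[285.2, 169.3], [315.4, 178.6]] near top [[285.9, 165.9], [316.1, 175.1]] far top [335.6 175.2] farz 127.0
10 near bot [-36. 146.] [[284.8, 170.6], [314.9, 180.0]] near top [[285.3, 167.2], [315.5, 176.4]] far top [335.5 173.8] farz 131.0
5 near bot [-37. 142.] [[284.5, 171.9], [314.7, 181.4]] near top [[284.8, 168.5], [315.0, 177.9]] far top [335.4 172.4] farz 135.0
0 near bot [-37. 139.] [[284.5, 173.2], [314.5, 182.7]] near top [[284.5, 169.9], [314.7, 179.3]] far top [335.3 171. ] farz 139.0
-5 near bot [-37. 136.] [[284.5, 174.4], [314.6, 184.0]] near top [[284.4, 171.2], [314.5, 180.7]] far top [335.2 169.7] farz 143.0
-10 near bot [-36. 132.] [[284.8, 175.6], [314.7, 185.2]] near top [[284.4, 172.5], [314.5, 182.0]] far top [335.1 168.4] farz 147.0
-15 near bot [-34. 129.] [[285.2, 176.5], [315.1, 186.2]] near top [[284.6, 173.6], [314.6, 183.1]] far top [335. 167.] farz 151.0
-26 near bot [-28. 124.] [[286.6, 177.9], [316.5, 187.6]] near top [[285.6, 175.4], [315.6, 185.0]] far top [334.8 163.8] farz 160.0
160 ........................wwww.............
[... 1074 characters left out ...]

176 ...wwww.wwwwwwww...w.....OOOOOOOOOOOwwwwOOOOOOOOOww..............
177 ..wwww.wwwwwwww.............OOOOOOOOOOOOOOOOOOOOOww..............
178 .wwwwwwwwwwwwww................wOOOOOOOOOOOOOOOO..w..............
179 wwww.wwwwwwwwwwww..................OOOOO..........w..............
180 www.wwwwwwwwwwwwwwww..........................ww.................
181 ww.wwwwwwwwwwwwwwwwwwwwww....................ww..................
182 w.wwwwwwwwwwwwwwwwwwwwwwwww.................www..................
183 .wwwwwwwwwwwwwwwwwwwwwwwwwwwwww.............ww...................
184 wwwwwwwwwwwwwwwwwwwwwwwwwwwwwwwwwww.........w....................
185 wwwwwwwwwwwwwwwwwwwwwwwwwwwwwwwwwwwww...ww.......................
```

Call:
send_rows --targets '[[0,[-3,0,15],0],[0,[-2,0,15],0],[0,[2,0,2],0],[0,[2,0,2],0],[0,[2,0,2],0],[0,[2,0,2],0],[0,[2,0,2],0]]'

```text
t: 19.35
tcp_pos: [475.9, 39.0, 36.5]
orientation: [-0.0, 0.999, -0.032, 0.002]
wrist_force: [-0.6, -0.0, 13.6]
opening: 19.9
gripper_force: 30.0
```

Call:
send_rows --targets '[[0,[1,0,1.5],0],[0,[1,0,1.5],0],[0,[1,0,1.5],0],[0,[0,0,0],0]]'

```text
t: 19.75
tcp_pos: [480.1, 38.7, 32.7]
orientation: [-0.0, 0.999, -0.032, 0.003]
wrist_force: [3.4, -0.1, 13.3]
opening: 19.7
gripper_force: 30.0
```

Call:
send_rows --targets '[[0,[0,0,1.5],0],[0,[0,0,1.5],0],[0,[0,0,1.5],0],[0,[0,0,1],0],[0,[0,0,0],0]]'

```text
t: 20.25
tcp_pos: [481.7, 38.6, 28.3]
orientation: [-0.0, 0.999, -0.032, 0.005]
wrist_force: [8.8, -1.0, 19.2]
opening: 20.0
gripper_force: 30.0
```

```bash
cat >> h.py <<'E'
def handle():
    """v of handle screw / blade tip along tool plane in the wrist picture"""
    s,_,_=tool(); st=w2s(s["tcp_pos"]); b=bot.capture("wrist")[:,:,::-1]; h=cv2.cvtColor(b,cv2.COLOR_BGR2HSV)
    m=cv2.inRange(h,(12,80,70),(30,255,255)); m[:, :262]=0; m[:,290:]=0; m[:170]=0; m[290:]=0
    ys=np.where(m.any(1))[0]; print("t",s["t"],np.round(st,1),s["wrist_force"].round(1),"screw rows",ys.min() if len(ys) else None,ys.max() if len(ys) else None, "col275 V:",[int(v) for v in h[30:280:6,276,2]])
    cv2.imwrite("pics/hw.png",b)
E
python3 - <<'E'
from h import *
handle()
ci=cam("wrist"); s,_,_=tool(); st=w2s(s["tcp_pos"]); gx,gz=st[0],st[2]+2
for b in (20,10,5,0,-5):
    r=np.radians(b); f=lambda x,z:(gx+x*np.cos(r)-z*np.sin(r),gz+x*np.sin(r)+z*np.cos(r))
    print(b,[round(float(proj("wrist",s2w(*f(*q)),ci)[1]),1) for q in ((42,12),(26.5,12),(112,-27.5))])
E
```

```text
t 20.25 [-2.328e+02  1.000e-01  2.830e+01] [ 8.8 -1.  19.2] screw rows 240 251 col275 V: [178, 178, 125, 124, 143, 148, 148, 149, 147, 148, 147, 100, 98, 99, 98, 99, 99, 98, 99, 103, 106, 107, 106, 106, 105, 106, 104, 90, 22, 20, 18, 22, 23, 22, 22, 94, 130, 38, 22, 22, 21, 20]
20 [220.8, 246.7, 42.5]
10 [208.1, 237.3, 50.3]
5 [202.9, 233.1, 55.8]
0 [198.4, 229.2, 62.2]
-5 [194.7, 225.8, 69.3]
```

```bash
python3 - <<'E'
import cv2
b=cv2.cvtColor(cv2.imread("pics/hw.png"),cv2.COLOR_BGR2GRAY)
for c in (215,240,262,300,335): print(c,[int(v) for v in b[0:130:3,c]])
for r in (45,60,75,100,130,160): print("row",r,[int(v) for v in b[r,190:360:5]])
E
```

```text
215 [172, 174, 176, 176, 176, 176, 176, 175, 175, 156, 174, 174, 174, 175, 174, 174, 174, 174, 175, 174, 175, 175, 175, 175, 175, 174, 174, 175, 175, 175, 175, 175, 175, 175, 175, 175, 175, 175, 176, 175, 175, 175, 175, 175]
240 [174, 176, 176, 177, 177, 177, 177, 177, 173, 160, 174, 174, 174, 174, 174, 174, 174, 174, 137, 147, 147, 147, 148, 147, 147, 146, 146, 146, 146, 146, 146, 146, 146, 146, 146, 146, 145, 146, 146, 145, 145, 145, 145, 145]
262 [177, 177, 177, 177, 177, 177, 177, 177, 167, 167, 174, 174, 174, 174, 175, 174, 175, 173, 141, 147, 146, 146, 146, 147, 147, 147, 147, 147, 148, 148, 148, 149, 148, 148, 149, 149, 148, 149, 128, 100, 100, 101, 100, 100]
300 [173, 173, 173, 173, 173, 173, 173, 173, 165, 168, 174, 174, 174, 174, 128, 122, 121, 122, 137, 147, 147, 147, 147, 147, 147, 147, 147, 148, 132, 100, 100, 99, 100, 99, 100, 99, 100, 101, 100, 101, 101, 101, 100, 101]
335 [178, 177, 177, 178, 177, 177, 177, 177, 176, 155, 174, 174, 174, 171, 134, 129, 128, 126, 125, 123, 124, 123, 123, 122, 122, 122, 122, 122, 122, 122, 122, 122, 122, 122, 122, 122, 122, 122, 122, 122
[... 376 characters left out ...]
]
row 75 [175, 174, 174, 174, 175, 174, 175, 175, 172, 145, 146, 146, 148, 144, 148, 145, 143, 146, 143, 146, 145, 146, 147, 147, 147, 145, 122, 122, 122, 122, 122, 122, 122, 122]
row 100 [175, 175, 175, 175, 175, 175, 175, 175, 175, 146, 146, 147, 147, 144, 149, 144, 113, 98, 96, 98, 99, 98, 100, 100, 99, 100, 122, 122, 122, 122, 122, 122, 122, 133]
row 130 [175, 175, 175, 175, 175, 175, 175, 175, 175, 148, 145, 147, 111, 97, 99, 97, 96, 98, 97, 99, 99, 99, 100, 99, 100, 101, 122, 122, 122, 122, 122, 122, 132, 134]
row 160 [175, 175, 176, 176, 176, 176, 176, 175, 175, 159, 150, 153, 155, 149, 106, 105, 103, 105, 104, 107, 107, 108, 108, 108, 107, 114, 122, 122, 122, 123, 122, 122, 122, 132]
```

```bash
python3 - <<'E'
from h import *
b=cv2.cvtColor(cv2.imread("pics/hw.png"),cv2.COLOR_BGR2GRAY).astype(int)
for r in (57,60,63):
    L=b[r,225:245];Rr=b[r,305:330]; print(r,L.tolist(),Rr.tolist())
ci=cam("wrist"); s,_,_=tool(); st=np.array(w2s(s["tcp_pos"]))
for z in (0,5,10,15,20,25,30,40):
    A,B=at_z("wrist",232.5,54,z,ci),at_z("wrist",318.5,54,z,ci); print(z,np.linalg.norm(A-B).round(1),(np.array(w2s((A+B)/2))-st).round(1))
E
```

```text
57 [175, 174, 175, 175, 174, 170, 157, 146, 145, 146, 144, 144, 142, 144, 145, 147, 148, 148, 148, 146] [148, 146, 144, 144, 145, 146, 147, 147, 145, 145, 145, 145, 142, 127, 119, 120, 121, 121, 121, 121, 121, 121, 121, 121, 122]
60 [175, 175, 175, 175, 174, 171, 158, 146, 145, 145, 144, 143, 143, 144, 145, 147, 148, 148, 147, 146] [147, 146, 143, 144, 145, 145, 147, 146, 145, 145, 145, 145, 140, 128, 121, 121, 122, 122, 121, 121, 122, 121, 121, 121, 121]
63 [175, 174, 175, 175, 174, 173, 166, 151, 146, 146, 145, 144, 143, 143, 145, 147, 148, 148, 147, 146] [147, 145, 144, 144, 145, 146, 148, 146, 146, 146, 145, 144, 139, 127, 122, 121, 121, 121, 122, 121, 121, 122, 122, 121, 121]
0 49.9 [118.   -0.6 -28.3]
5 48.6 [117.   -0.5 -23.3]
10 47.3 [116.   -0.5 -18.3]
15 46.0 [115.   -0.5 -13.3]
20 44.7 [114.   -0.5  -8.3]
25 43.4 [113.1  -0.5  -3.3]
30 42.1 [112.1  -0.5   1.7]
40 39.5 [110.1  -0.5  11.7]
```

Call:
send_rows --targets '[[0,[-2,0,-5],0],[0,[-8,0,-20],0],[0,[0,0,-45],0],[0,[0,0,-45],0],[0,[0,0,-10],0],[0,[0,0,0],0],[0,[0,0,0],0]]'

```text
t: 21.0
tcp_pos: [466.8, 39.4, 148.8]
orientation: [0.0, 0.999, -0.032, -0.001]
wrist_force: [0.1, -0.8, -1.0]
opening: 19.9
gripper_force: 30.0
```

```bash
cat > tip.py <<'E'
from h import *
s,_,_=tool(); st=np.array(w2s(s["tcp_pos"])); ci=cam("wrist"); b=bot.capture("wrist")[:,:,::-1]; cv2.imwrite("pics/hw2.png",b)
g=cv2.cvtColor(b,cv2.COLOR_BGR2GRAY).astype(int); print(s["t"],st.round(1),s["wrist_force"].round(1))
for c in (245,262,300): print(c,g[30:90:2,c].tolist())
for r in (60,66,72,80): print("row",r,"L",g[r,222:246].tolist(),"R",g[r,304:332].tolist())
E
python3 tip.py
```

```text
21.0 [-247.7    0.   148.8] [ 0.1 -0.8 -1. ]
245 [166, 165, 166, 166, 168, 168, 169, 169, 169, 165, 158, 162, 138, 146, 146, 146, 146, 146, 146, 146, 146, 146, 146, 146, 146, 147, 147, 146, 147, 147]
262 [167, 167, 170, 170, 170, 170, 170, 170, 171, 168, 168, 158, 142, 147, 147, 147, 147, 147, 147, 147, 148, 147, 148, 147, 147, 149, 149, 149, 148, 148]
300 [161, 163, 166, 165, 165, 165, 166, 166, 166, 161, 166, 162, 141, 148, 147, 148, 147, 147, 148, 147, 148, 148, 148, 148, 148, 147, 116, 103, 104, 103]
row 60 L [169, 169, 169, 169, 169, 169, 169, 168, 166, 155, 145, 145, 145, 144, 143, 143, 144, 145, 147, 148, 148, 147, 146, 146] R [148, 148, 145, 144, 143, 144, 146, 147, 147, 146, 145, 145, 145, 142, 138, 152, 165, 169, 169, 169, 168, 168, 169, 169, 169, 171, 176, 177]
row 66 L [168, 168, 169, 169, 169, 169, 169, 168, 168, 161, 149, 146, 146, 145, 144, 143, 144, 146, 147, 148, 148, 147, 146, 146] R [149, 148, 146, 144, 143, 145, 147, 148, 147, 147, 147, 146, 145, 141, 142, 157, 167, 169, 169, 169, 169, 169, 168, 169, 174, 177, 177, 177]
row 72 L [169, 169, 169, 169, 168, 169, 169, 168, 166, 157, 146, 145, 145, 145, 144, 143, 143, 145, 147, 148, 148, 148, 147, 146] R [149, 148, 146, 144, 144, 145, 147, 148, 148, 147, 148, 147, 144, 141, 143, 157, 167, 169, 169, 168, 169, 171, 176, 177, 177, 177, 177, 177]
row 80 L [169, 169, 169, 169, 169, 169, 169, 169, 169, 164, 151, 146, 146, 146, 145, 143, 143, 144, 146, 148, 149, 148, 147, 147] R [142, 141, 141, 143, 145, 146, 148, 148, 146, 146, 147, 146, 144, 139, 144, 162, 169, 169, 169, 170, 174, 176, 177, 177, 177, 178, 177, 178]
```

Call:
send_rows --targets '[[0,[20,0,-6],0],[0,[32,0,0],0],[0,[25,0,0],0],[0,[5,0,0],0],[0,[0,0,0],0]]'

```text
t: 21.55
tcp_pos: [548.7, 34.2, 154.1]
orientation: [0.0, 0.999, -0.032, -0.002]
wrist_force: [-0.9, -0.4, -1.3]
opening: 19.6
gripper_force: 30.0
```

```bash
python3 - <<'E'
from h import *
s,_,_=tool(); print(np.round(w2s(s["tcp_pos"]),1),s["wrist_force"].round(1))
sc=bot.capture("scene")[:,:,::-1]; cv2.imwrite("pics/sc9.png",sc)
h=cv2.cvtColor(sc,cv2.COLOR_BGR2HSV)
for v in range(158,190): print(v,"".join("O" if 5<=h[v,u,0]<=20 and h[v,u,1]>120 else ("w" if h[v,u,2]>150 else ("." if h[v,u,2]>80 else "#")) for u in range(250,345)))
ci=cam("scene")
for z in (145,150,155):
    print(z,[proj("scene",s2w(-48,z,y),ci).round(0).tolist() for y in (22,-22)])
E
```

```text
[-165.5   -0.2  154.1] [-0.9 -0.4 -1.3]
158 .............................................................ww..........wwwwwwwwwwwwww........
159 ...........................................................ww.............wwwwwwwwwwwwwwwww....
160 .......................................................www................wwwwwwwwwwwwwwwwwwwww
161 ......................................................w....................wwwwwwwwwwwwwwwwwwww
162 ................................................w..w.......................wwwwwwwwwwwwwwwwwwww
163 ..........###................................w..w...................######..wwwwwwwwwwwwwwwwwww
164 .........####...............................ww...................############...wwwwwwwwwwwwwww
165 ........#####......................................wwwwwwwww..###################...wwwwwwwwwww
166 ........#####..............................wwwwwwwwwwwwwwwwww..######################..wwwwwwww
167 ........#####.........................www.wwwwwwwwwwwwwwwwwwwww..O######################...wwww
168 ........#####........................OOwwwwwwwwwwwwwwwww
[... 1550 characters left out ...]
#########...........................wwwwwwwwwwwwwwwwwwwwwww..............................
185 ww.############..........................wwwwwwwwwwwwwwwwwwwwwwwwww...ww.......................
186 www############.........................wwwwwwwwwwwwwwwwwwwwwwwwwwwwwwwww......................
187 www############.........................wwwwwwwwwww..wwwwwwwwwwwwwwwwwww.......................
188 www############............................wwwwwwww....wwwwwwwwwwwwwwww........................
189 www.###########...................ww...www....www..........wwwwwwwwwww.........................
145 [[290.0, 175.0], [303.0, 179.0]]
150 [[290.0, 173.0], [303.0, 177.0]]
155 [[290.0, 171.0], [303.0, 175.0]]
```

Call:
send_rows --targets '[[0,[5,0,0],0],[0,[5,0,0],0],[0,[5,0,0],0],[0,[4,0,0.7],0],[0,[4,0,0.8],0],[0,[4,0,0.8],0],[0,[4,0,0.8],0]]'

```text
t: 22.3
tcp_pos: [580.4, 32.3, 152.8]
orientation: [0.0, 1.0, -0.032, -0.0]
wrist_force: [-0.6, 0.2, -1.1]
opening: 19.9
gripper_force: 30.0
```

```bash
cat > edge.py <<'E'
from h import *
s,_,_=tool(); print(s["t"],np.round(w2s(s["tcp_pos"]),1),s["wrist_force"].round(1))
sc=bot.capture("scene")[:,:,::-1]; h=cv2.cvtColor(sc,cv2.COLOR_BGR2HSV)
for v in range(155,183): print(v,"".join("O" if 5<=h[v,u,0]<=20 and h[v,u,1]>120 else ("w" if h[v,u,2]>150 else ("." if h[v,u,2]>80 else "#")) for u in range(280,360)))
t=bot.capture("top")[:,:,::-1]; cv2.imwrite("pics/tope.png",t); ht=cv2.cvtColor(t,cv2.COLOR_BGR2HSV); ct=cam("top")
for y in (45,30,-30,-45): print("y",y,"".join("O" if 5<=p[0]<=20 and p[1]>75 else ("w" if p[2]>125 else("." if p[2]>75 else "#")) for p in (ht[tuple(proj("top",s2w(x,140,y),ct).round().astype(int)[::-1])] for x in range(-40,124,3))),"(x from -40 step 3)")
E
python3 edge.py
```

```text
22.3 [-133.8   -0.2  152.8] [-0.6  0.2 -1.1]
155 .........................................wwwww..................................
156 ...................................w..w...wwwwwwww..............................
157 ................................w.ww.......wwwwwwwwww...........................
158 ...............................ww..........wwwwwwwwwwwwww.......................
159 .............................ww.............wwwwwwwwwwwwwwwww...................
160 .........................www................wwwwwwwwwwwwwwwwwwwww...............
161 ........................w....................wwwwwwwwwwwwwwwwwwwwwww............
162 ..................w..w.......................wwwwwwwwwwwwwwwwwwwwwwwwwww........
163 ...............w..w...................######..wwwwwwwwwwwwwwwwwwwwwwwwwwwww.....
164 ..............ww...........wwwww...############...wwwwwwwwwwwwwwwwwwwwwwwwwww...
165 ....................wwwwwwwwwwwww....##############...wwwwwwwwwwwwwwwwwwwwww....
166 ..............wwwwwwwwwwwwwwwwwwwwww..#################..wwwwwwwwwwwwwwwww......
167 ..........wwwwwwwwwwwwwwwwwwwww
[... 950 characters left out ...]
OO......................##........
179 ...###................................OOO..............................#........
180 ...##.........................................ww....................#...........
181 .............................................ww.....................#...........
182 ...................www.......................ww.................................
y 45 wwwwwwwOwwwwwwwwwwwwwwwwwwwwwwwwww##################.ww (x from -40 step 3)
y 30 wwwwwwwOwwwwwwwwwwwwwwwwwwwwwwwwwwO################.www (x from -40 step 3)
y -30 ......OOOOOOOOOOwwOOOOOOwwOOOOOOOOO#################ww. (x from -40 step 3)
y -45 ....wwwOwwwwwwwwwwwwwwwwwwwwwwwwww#################..ww (x from -40 step 3)
```

The push works: the carrier's near edge went from x≈-34 to about -20, level with the tip. Continuing.

Call:
send_rows --targets '[[0,[4,0,0.4],0],[0,[4,0,0.4],0],[0,[4,0,0.4],0],[0,[4,0,0.4],0],[0,[4,0,0.4],0],[0,[4,0,0],0],[0,[0,0,0],0]]'

```text
t: 23.1
tcp_pos: [604.6, 30.8, 150.9]
orientation: [0.0, 1.0, -0.032, 0.0]
wrist_force: [-0.9, 0.1, -2.0]
opening: 20.2
gripper_force: 30.0
```

```bash
python3 edge.py
```

```text
23.1 [-109.6   -0.3  150.9] [-0.9  0.1 -2. ]
155 ......................................w..wwwww..................................
156 ..........w........................w..w...wwwwwwww..............................
157 ................................w.ww.......wwwwwwwwww...........................
158 ...............................ww..........wwwwwwwwwwwwww.......................
159 .............................ww.............wwwwwwwwwwwwwwwww...................
160 .........................www................wwwwwwwwwwwwwwwwwwwww...............
161 ........................w....................wwwwwwwwwwwwwwwwwwwwwwww...........
162 ..................w..w...........wwwww.......wwwwwwwwwwwwwwwwwwwwwwwwwww........
163 ...............w..w........wwwwwwwwwwww....#..wwwwwwwwwwwwwwwwwwwwwwwwwwwwww....
164 ..............ww........wwwwwwwwwwwwwwwwww..O##...wwwwwwwwwwwwwwwwwwwwwwwwwww...
165 ...................wwwwwwwwwwwwwwwwwwwwwwwwOOOOOO##...wwwwwwwwwwwwwwwwwwwwww....
166 ................wwwwwwwwwwwwwwwwwwwwwwOOOOOOOOOOOOOO###..wwwwwwwwwwwwwwwww......
167 ................OOOwwwwwwwwwwww
[... 950 characters left out ...]
OO#......................#........
179 #.........#...........................wwwwwwww......................#..#........
180 #.....................................wwwwwwwwww................................
181 #......................................wwwwwwww.....................#...........
182 #........................................wwwwww.................................
y 45 ....###wwwwwwwOOwwwwwwwwwwwwwwwwwwwwwwwwwwO########..ww (x from -40 step 3)
y 30 .#.#####wwwwwwOOwwwwwwwwwwwwwwwwwwwwwwwwwwO########.www (x from -40 step 3)
y -30 ..#######..ww.wOOOOOOOOOwOOOOOOOOwOOOOOOOO##########www (x from -40 step 3)
y -45 #########.wwwwOOwwwwwwwwwwwwwwwwwwwwwwwwwwO########..ww (x from -40 step 3)
```

Call:
send_rows --targets '[[0,[2,0,0.7],0],[0,[2,0,0.7],0],[0,[2,0,0.6],0],[0,[2,0,0.5],0],[0,[2,0,0],0],[0,[2,0,0],0],[0,[0,0,0],0]]'

```text
t: 23.9
tcp_pos: [616.3, 30.0, 148.5]
orientation: [-0.0, 0.999, -0.032, 0.0]
wrist_force: [-0.4, 1.1, -1.6]
opening: 20.3
gripper_force: 30.0
```

```bash
python3 edge.py
```

```text
23.9 [-97.8  -0.3 148.5] [-0.4  1.1 -1.6]
155 ......................................w..wwwww..................................
156 ...................................w..w...wwwwwwww..............................
157 ................................w.ww.......wwwwwwwwww...........................
158 ...............................ww..........wwwwwwwwwwwwww.......................
159 ###..........................ww.............wwwwwwwwwwwwwwwww...................
160 ###......................www................wwwwwwwwwwwwwwwwwwwww...............
161 ###.....................w....................wwwwwwwwwwwwwwwwwwwwwww............
162 ###...............w..w............wwww.......wwwwwwwwwwwwwwwwwwwwwwwwwww........
163 ###............w..w............wwwwwwwwww.....wwwwwwwwwwwwwwwwwwwwwwwwwwwwww....
164 ###...........ww.............wwwwwwwwwwwwwww......wwwwwwwwwwwwwwwwwwwwwwwwwww...
165 ###.......................wwwwwwwwwwwwwwwwwwOO..O.#...wwwwwwwwwwwwwwwwwwwwww....
166 ###....................wwwwwwwwwwwwwwwwwwOOOOOOOOOO..#...wwwwwwwwwwwwwwwww......
167 ###.................wwwwwwwwwwwwww
[... 947 characters left out ...]
OOOw.....................#........
179 #####.....................................wwwwww.w.....................#........
180 #####....................................wwwwwww......................#.........
181 #####...............................w.....wwwww.................................
182 #####.....................................wwww......................#...........
y 45 ........#####..OwwwwwwwwwwwwwwwwwwwwwwwwwwwO#######..ww (x from -40 step 3)
y 30 ........#####..OwwwwwwwwwwwwwwwwwwwwwwwwwwwO#######.www (x from -40 step 3)
y -30 ........#######OOOOOOOOOwwOOOOOOOwwOOOOOOOOO########www (x from -40 step 3)
y -45 ##########...###wwwwwwwwwwwwwwwwwwwwwwwwwww########..ww (x from -40 step 3)
```

Call:
send_rows --targets '[[0,[-5,0,-5],0],[0,[-20,0,-5],0],[0,[-40,0,0],0],[0,[-45,0,0],0],[0,[-35,0,0],0],[0,[0,0,0],0]]'

```text
t: 24.6
tcp_pos: [468.1, 39.5, 158.9]
orientation: [-0.0, 1.0, -0.031, -0.0]
wrist_force: [-0.1, -0.3, -2.2]
opening: 19.8
gripper_force: 30.0
```

```bash
python3 edge.py; python3 - <<'E'
from h import *
# subpixel carrier outline in top view vs hypotheses
t=cv2.imread("pics/tope.png"); g=cv2.cvtColor(t,cv2.COLOR_BGR2HSV); ct=cam("top"); cs=cam("scene")
for y in (45,40,-42,-47):
    print(y,[(x,[int(q) for q in g[tuple(proj("top",s2w(x,140,y),ct).round().astype(int)[::-1])]]) for x in (-2,0,2,4,6,8,10,82,84,86,88,90,92,94)])
for nm,d,nx,nz in (("flat",0,6,131),("hung",5.5,3,139),("hung",5.5,6,139)):
    r=np.radians(d); u=np.array([np.cos(r),-np.sin(r)]); n=np.array([np.sin(r),np.cos(r)]); N=np.array([nx,nz]); 
    print(nm,nx,"near top scene",[proj("scene",s2w(*(N+9*n),y),cs).round(1).tolist() for y in (50,-50)],"far top scene",[proj("scene",s2w(*(N+84*u+9*n),y),cs).round(1).tolist() for y in (50,-50)],"top near/far",[proj("top",s2w(*p,45),ct).round(1).tolist() for p in (N+9*n,N+84*u+9*n)])
E
```

```text
24.6 [-2.463e+02  2.000e-01  1.589e+02] [-0.1 -0.3 -2.2]
155 .........................................wwwww..................................
156 ...................................w..w...wwwwwwww..............................
157 ................................w..w.......wwwwwwwwww...........................
158 ...............................ww..........wwwwwwwwwwwwww.......................
159 .............................w..............wwwwwwwwwwwwwwwww...................
160 ..........................ww................wwwwwwwwwwwwwwwwwwww................
161 ........................w....................wwwwwwwwwwwwwwwwwwwwwww............
162 ..................w..w............wwww.......wwwwwwwwwwwwwwwwwwwwwwww.ww........
163 ...............w..w............wwwwwwwwww.....wwwwwwwwwwwwwwwwwwwwwwwwwwwww.....
164 ..............ww.............wwwwwwwwwwwwww.......wwwwwwwwwwwwwwwwwwwwwwwwwww...
165 ..........................wwwwwwwwwwwwwwwwwwOO..O.#...wwwwwwwwwwwwwwwwwwwwww....
166 .......................wwwwwwwwwwwwwwwwwwOOOOOOOOOO..#...wwwwwwwwwwwwwwwww......
167 ...................
[... 2565 characters left out ...]
 6, 125]), (2, [15, 9, 117]), (4, [10, 118, 119]), (6, [12, 128, 149]), (8, [14, 86, 149]), (10, [15, 68, 151]), (82, [15, 41, 161]), (84, [15, 41, 161]), (86, [14, 57, 165]), (88, [13, 85, 138]), (90, [15, 55, 56]), (92, [15, 21, 48]), (94, [10, 15, 50])]
flat 6 near top scene [[295.4, 168.9], [325.3, 178.0]] far top scene [[315.4, 161.7], [344.9, 170.0]] top near/far [[249.8, 147.3], [251.7, 110.1]]
hung 3 near top scene [[294.9, 166.2], [324.9, 175.2]] far top scene [[314.8, 161.9], [344.4, 170.2]] top near/far [[249.5, 147.4], [251.7, 111.2]]
hung 6 near top scene [[295.7, 166.0], [325.7, 174.9]] far top scene [[315.5, 161.7], [345.0, 170.0]] top near/far [[249.6, 146.0], [251.7, 109.9]]
```

The carrier is flat in the tray: in the scene view its near top edge lies at (310,173), where a flat carrier is predicted; one hung on the bar would be about 2.5 px higher. Now the lifter goes back to the mat.

```bash
python3 - <<'E'
from h import *
s,_,psi=tool()
o,p,a=plan(s["tcp_pos"],psi,[446,-234,100],5.1,7); print([(q[0],float(q[1])) for q in o],p,a)
E
```

```text
[([-1, 39, 8], -0.022), ([-2, 39, 9], -0.022), ([-3, 39, 8], -0.022), ([-4, 39, 9], -0.022), ([-5, 39, 8], -0.022), ([-5, 39, 9], -0.022), ([-6, 39, 8], -0.022)] [ 446.36565668 -234.04538364  100.44582191] 5.21158420755941
```

Call:
send_rows --targets '[[0,[-1,39,8],-0.022],[0,[-2,39,9],-0.022],[0,[-3,39,8],-0.022],[0,[-4,39,9],-0.022],[0,[-5,39,8],-0.022],[0,[-5,39,9],-0.022],[0,[-6,39,8],-0.022],[0,[0,0,25],0],[0,[0,0,20],0],[0,[0,0,10],0],[0,[0,0,0],0]]'

```text
t: 25.8
tcp_pos: [446.2, -234.1, 43.4]
orientation: [-0.001, 0.999, 0.045, -0.001]
wrist_force: [0.6, -0.6, -2.0]
opening: 19.7
gripper_force: 30.0
```

Call:
send_rows --targets '[[0,[0,0,3],0],[0,[0,0,3],0],[0,[0,0,2],0],[0,[0,0,2],0],[0,[0,0,1],0],[0,[0,0,0],0]]'

```text
t: 26.4
tcp_pos: [446.2, -234.1, 33.4]
orientation: [0.0, 0.999, 0.045, -0.0]
wrist_force: [1.0, 1.2, -2.3]
opening: 19.5
gripper_force: 30.0
```

Call:
send_rows --targets '[[0,[0,0,1.5],0],[0,[0,0,1.5],0],[0,[0,0,1.5],0],[0,[0,0,0],0]]'

```text
t: 26.8
tcp_pos: [447.3, -234.2, 30.0]
orientation: [0.0, 0.999, 0.045, 0.001]
wrist_force: [2.6, 4.1, 8.7]
opening: 20.0
gripper_force: 30.0
```

Contact with the mat. Releasing.

Call:
send_rows --targets '[[30,[0,0,0],0],[50,[0,0,0],0],[94,[0,0,0],0],[94,[0,0,0],0],[94,[0,0,0],0],[94,[0,0,0],0],[94,[0,0,0],0],[94,[0,0,0],0],[94,[0,0,0],0],[94,[0,0,-5],0],[94,[0,0,-20],0],[94,[0,0,-40],0]]'

```text
t: 28.0
tcp_pos: [445.0, -233.4, 93.0]
orientation: [-0.001, 0.999, 0.045, -0.002]
wrist_force: [-0.2, 0.1, 0.7]
opening: 94.6
gripper_force: 0.0
```

Call:
send_rows --targets '[[94,[0,0,-45],0],[94,[-10,0,-45],0],[94,[-45,0,-20],0],[94,[-45,0,0],0],[94,[0,0,0],0],[94,[0,0,0],0]]'

```text
t: 28.6
tcp_pos: [346.4, -243.4, 204.7]
orientation: [0.0, 0.999, 0.045, 0.001]
wrist_force: [0.2, -0.3, -0.2]
opening: 93.8
gripper_force: 0.0
```

```bash
python3 - <<'E'
from h import *
s,_,_=tool(); print(s["t"],s["tcp_pos"],s["wrist_force"].round(1),s["opening"])
t=bot.capture("top")[:,:,::-1]; cv2.imwrite("pics/topf.png",t); ht=cv2.cvtColor(t,cv2.COLOR_BGR2HSV); ct=cam("top")
for v in range(195,308,2): print(v,"".join("G" if 45<=h[0]<=85 and h[1]>80 else("#" if h[2]<60 else("w" if h[2]>120 else ".")) for h in ht[v,338:412]))
for y in (45,0,-45): print("y",y,"".join("O" if 5<=p[0]<=20 and p[1]>75 else ("w" if p[2]>125 else("." if p[2]>75 else "#")) for p in (ht[tuple(proj("top",s2w(x,140,y),ct).round().astype(int)[::-1])] for x in range(-40,124,3))))
o=cv2.imread("pics/t0.png").astype(int); d=np.abs(o-t.astype(int)).max(2)
for n,(u,v,r) in dict(v1=(346,164,6),v2=(361,172,6),beaker=(364,116,16),timer=(171,287,16)).items(): print(n,"changed px",int((d[v-r:v+r,u-r:u+r]>50).sum()))
E
```

```text
28.6 [ 346.38626995 -243.41355328  204.66402536] [ 0.2 -0.3 -0.2] 93.80543309678801
195 wwwwwwwwwwwwwwwwwwwwwwwwwwwwwwwwwwwwwwwwwwwwwwwwwwwwwwwwwwwwwwwwwwwwwwwwww
197 wwwwwwwwwwwwwwwwwwwwwwwwwwwwwwwwwwwwwwwwwwwwwwwwwwwwwwwwwwwwwwwwwwwwwwwwww
199 wwwwwwwwwwwwwwwwwwwwwwwwwwwwwwwwwwwwwwwwwwwwwwwwwwwwwwwwwwwwwwwwwwwwwwwwww
201 wwwwwwwwwwwwwwwwwwwwwwwwwwwwwwwwwwwwwwwwwwwwwwwwwwwwwwwww.wwwwwwwwwwwwwwww
203 wwwwwwwwwwwwwwwwwwwwwwwwwwwwwwwwwwwwww...w.wwww..GGGGGGGGGwwwwwwwwwwwwwwww
205 wwwwwwwwwwwwwwwwwww...w.www...GGGGGGGGGGGGGGGGGGGGGGGGGGGG.wwwwwwwwwwwwwww
207 wwwwwwww...GGGGGGGGGGGGGGGGGGGGGGGGGGGGGGGGGGGGGGGGGGGGGGGGwwwwwwwwwwwwwww
209 wwwwGGGGGGGGGGGGGGGGGGGGGGGGGGGGGGGGGGGGGGGGGGGGGGGGGGGGGGG.wwwwwwwwwwwwww
211 wwwwGGGGGGGGGGGGGGGGGGGGGGGGGGGGGGGGGGGGGGGGGGGGGGGGGGGGGGGwwwwwwwwwwwwwww
213 wwwwGGGGGGGGGGGGGGGGGGGGGGGGGGGGGGGGGGGGGGGGGGGGGGGGGGGGGGGG.wwwwwwwwwwwww
215 wwww.GGGGGGGGGGGGGGGGGGGGGGGGGGGGGGGGGGGGGGGGGGGGGGGGGGGGGGG.wwwwwwwwwwwww
217 wwwwwGGGGGGGGGGGGGGGGGGGGGGGGGGGGGGGGGGGGGGGGGGGGGGGGGGGGGGGwwwwwwwwwwwwww
219 wwwwwGGGGGGGGGGGGGGGGGGGGGGGGGGGGGGGGGGGGGGGGGGGGGGGGGGGGGGGG.ww
[... 3040 characters left out ...]
GGGGGGGGGGGGGGGGGGGGGGGGGGGGGGGGGGGGGGGGGGGGGGG....
299 wwwwwwwwwwwww.GGGGGGGGGGGGGGGGGGGGGGGGGGGGGGGGGGGGGGGG....................
301 wwwwwwwww......GGGGGGGGGGGGGGGGGGGG.......................................
303 wwwwww....................................................................
305 www.......................................................................
307 ..........................................................................
y 45 wwwwwwwwwwwww..OwwwwwwwwwwwwwwwwwwwwwwwwwwwO########...
y 0 wwwwwwwwwwwww..OOOOOOOOOO.OOOOOOO.OOOOOOOOO#########...
y -45 wwwwwwwwwwwww..Owwwwwwwwwwwwwwwwwwwwwwwwwww#########...
v1 changed px 0
v2 changed px 0
beaker changed px 0
timer changed px 0
```

The lifter lies flat and central on the mat, the carrier is flat in the tray, and the vials, beaker and timer have not moved. Handing in.

```bash
python3 -c "
from plant import bot
print(bot.close_job())"
```

```text
the job is handed in; nothing more can be done
None
```

I handed the job in at 28.7 s. By the camera views the carrier lies face up and flat in the tray, about 15 mm short of its middle; the lifter is released flat in the middle of its mat, and the vials, beaker and timer have not moved. The hand-in gave no verdict.

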